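# Hang the sample door on its hinge pin

## Robot

A 6-joint arm with a two-finger parallel gripper is mounted at the origin on the work surface. World frame = base frame: x ahead of the robot, y to its left, z up, the work surface at z = 0. Lengths are in mm, angles in rad, forces in N, time in s.
With the tool pointing down it reaches from about 350 to 975 mm from the base axis. Payload 7.1 kg.
Tool frame: the origin (TCP) lies between the finger pads; the fingertips stand 8 mm ahead of it and the grasp point (between the pads) lies 11 mm behind it; x points along the fingers, y is the direction in which the jaws open and shut, and the axes are right-handed (so a half turn about x gives the same grasp; the last joint's range is limited). The gripper opens to 88 mm and grips with 3 to 60 N. Pads are 20 mm wide; open, the fingers measure 115 mm over their backs; the gripper's body (75 mm by 178 mm) begins 61 mm behind the grasp point.
Start: joints at [-1.343, 0.423, 1.63, -0, 1.089, -0.019], TCP at [152.708, -606.041, 230.675] pointing down, gripper open.
Joint ranges: [-3, 3], [-0.9, 2.11], [0.09, 2.58], [-1.31, 4.45], [0.11, 2.69], [-2.54, 2.54]. Speed limits (rad/s): [2.39, 2.39, 3.01, 3.14, 3.14, 3.14].

## Interface

Orientations are given as a rotation vector (axis times angle).
In Python, from workcell import ctrl gives the robot as it stands.
- The arm moves only by the tool apply_moves, never from a script. Its argument "increments" is a list of rows, each an object with "gripper": the opening in per cent of the stroke, from 0 (shut) to 100 (fully open); "delta_pos": the shift along the tool's x, y, z in cm, a list of three; "dr": the turn, a rotation vector about the tool's x, y, z in rad, a list of three. In form: [{"gripper": gripper, "delta_pos": [dx, dy, dz], "dr": [ax, ay, az]}, ...]. A call has exactly 5 rows; each row shifts and turns the commanded pose from where the row before left it, along the tool's axes as they then stand; what a row does not reach is not made up. A row lasts 1/12 s, in which the tool goes at most 41.7 mm and 7.16 degrees, less where a joint would pass 70% of its speed; a pose out of reach is approached as far as the arm can. A call with a gripper value outside its range is refused whole. The fingers move at their own pace and stop on an object; the grip force is fixed at half the most. Time passes only in rows, so rows that do not move let the fingers close, or fill a call up. It gives the time, the measured TCP pose, the force and the opening at its end, in the units of the state.
- ctrl.get_obs(): the state, without advancing time (a new reading comes with each control period).
- ctrl.get_image(name): name is "side" or "top"; returns a dict with "img" (420x560x3 uint8, red, green, blue), "range_z" (420x560 float32, mm along the optical axis (not along the pixel's ray), 0 where there is no reading), "mtx" (3x3 intrinsics, pixels), "rvec" (rotation vector, rad) and "tvec" (3), from world to camera coordinates, as OpenCV has them. Camera axes: x right, y down, z forward; pixel columns grow to the right and rows downward; lengths in mm; the calibration is good to about 2 mm. A picture is of the moment at which its call begins.
- ctrl.close_job(): hands the job in, once; it reports no verdict.
The state is a dict: "t": time; "qpos": joint angles; "qvel": joint speeds; "joint_torque": joint torques, N m; "ee_pos": TCP position; "orientation": TCP orientation; "ft_force": force on the tool from outside, world axes, zero at the start; "moment": the same for the moment, N m; "width": finger opening in mm.
Only numpy, scipy, OpenCV 4.12 (cv2) and the standard library are available. Lean on these libraries where they do the work, as an engineer would, in place of code of your own. Each camera call takes 0.05 s, during which the arm holds its last target. There are 200 camera calls.

## Task

Hang the small sample door on its stand: slide it along the base board, closed against the stop, until its hinge knuckle is fully home between the two jamb knuckles, then take the brass hinge pin out of the tool block and push it straight down through all three knuckles until its collar sits flush on the top one. Work by feel with light hand pressure - never force the door leaf or the pin against the hinge - keep the door upright, leave it closed and pinned, and leave the other things on the bench where they are.

Things in the scene. Friction and masses are not known exactly. Their poses are not given: they have to be found in the camera images.
- stand: fixed stand: dark base board 120 (x) x 300 (y) x 18 mm thick, light wooden jamb post 156 mm high at its +y end, hinge on the +x side. Origin: centre of the board's underside. The door closes towards -x against a stop: a strip on the jamb (156 mm high) and a backboard (118 mm high), faces at x = -20 mm, so the closed 40 mm door has its origin at x = 0 of the stand
- hinge_top (a point): nominal centre of the top jamb knuckle's upper rim (x 31, y 92, z 156 mm of the stand, same axes). Two steel jamb knuckles: 16 mm outside, 9.5 mm bore, plain rims, z = 62 to 92 and 126 to 156 mm. The hinge is adjustable: the jamb leaf is set up to 5 mm to either side along the stand's y (not x), and this reading does not tell; the bore is found by feel or sight
- door: loose sample door standing on the base board on slippery nylon strips (drags 1 to 3 N): light wooden block 40 (x, thick) x 130 (y, wide) x 138 mm (z, tall), about 0.8 kg. Origin: centre of its underside. Dark knob on the +x face: axis at y = -15, z = 62 mm, reaches x = 78 mm, 54 mm across (64 at the root). It tips if pushed high up; above z = 100 mm both faces are clear of knob and backboard
- door_edge (a point): on the door's +y edge, 65 mm from its origin, 91 mm up (mid-height of its hinge leaf). The leaf has one knuckle (16 mm outside, 9.5 mm bore, z = 76 to 106 mm of the door, 2 mm play above and below in the jamb's gap), its axis 31 mm in front (+x) of the door's mid-plane
- door_leaf_face (a point): nominal y of the door knuckle's axis and its leaf's contact face, 6 mm beyond the door's edge; shims put it up to 2 mm to either side, not told by this reading. The knuckles are in line when the door is on its stop and its leaf, pushed along +y, lies flat on the jamb leaf (whose contact face contains the hinge axis): a hard stop, the door's origin then at y = 14 to 28 mm of the stand
- pin: loose brass hinge pin, 70 g, upright in a 50 mm deep, 9.6 mm wide hole of the tool block. Origin at the nose, z towards the head. Nose 6.4 mm wide, chamfered to 8 mm within 4 mm; 8 mm shank to the collar's underside at z = 96 mm; collar 14 mm across, 3 mm thick; then an 11 mm round finial to grip, straight from z = 99 to 126 mm, top at 131 mm
- pin_collar (a point): centre of the underside of the pin's collar (z = 96 mm of the pin), which must end flush on the top knuckle's rim. A nylon friction bush in the bottom knuckle grips the pin over the last 28 mm of its travel: it will not drop home but needs a steady push of about 3 to 8 N, then stops hard
- tool_block: fixed wooden tool block 60 (x) x 110 (y) x 60 mm high; pin hole at x = 0, y = -35 mm, hole floor 10 mm up; three short punches stand up to 100 mm high on its other half. Origin: centre of its underside
- key_bin: white plastic bin 100 x 100 x 50 mm with key blanks, bystander; origin: centre of its underside
- padlock: brass padlock standing upright, 24 x 50 x 74 mm, bystander; origin: centre of its underside
- screwdriver: screwdriver 190 mm long lying on the bench, bystander
- spray_can: blue spray can 52 mm wide, 150 mm tall, bystander; origin: centre of its underside
Not all that is in view belongs to the job. Leave any green or red look-alike of the door alone.

How it is judged (in metres and radians):
On the way, in this order (a step that is already met when the one before it is completed fails the run):
1. the door stands closed against its stop with its knuckle home between the jamb knuckles, the pin not yet in (y of door in the frame of stand between 0.0125 and 0.0295 m and x of door in the frame of stand between -0.004 and 0.005 m and distance between pin_collar and hinge_top above 0.1 m), for 0.3 s.
2. the pin's nose has passed through the top knuckle into the door's knuckle (z of pin_collar in the frame of hinge_top below 0.055 m and horizontal distance between pin_collar and hinge_top below 0.01 m and angle between the z axis of pin and the z axis of stand, either way round below 0.1 rad).
At the end, for the whole second after the job is handed in: The pin is through all three knuckles, its collar within 2 mm of flush on the top one, within 2 mm (x) and 6.5 mm (y) of the nominal hinge axis and 0.05 rad of upright; the door stands on the board on the pin, upright, within 6 mm and 0.1 rad of closed on its stop; all at rest (z of pin_collar in the frame of hinge_top between -0.002 and 0.002 m and x of pin_collar in the frame of hinge_top between -0.002 and 0.002 m and y of pin_collar in the frame of hinge_top between -0.0065 and 0.0065 m and angle between the z axis of pin and the z axis of stand, either way round below 0.05 rad and y of door in the frame of stand between 0.0125 and 0.0295 m and x of door in the frame of stand between -0.004 and 0.006 m and z of door in the frame of stand below 0.0205 m and angle between the x axis of door and the x axis of stand, either way round below 0.1 rad and angle between door's own z axis and vertical below 0.05 rad and linear speed of each of pin, door below 0.01 m/s); the robot touches nothing.
It fails at once if the door is forced against the stand or its hinge leaf (over 40 N, of which its weight is about 8 N) (contact force between door and stand above 40 N).
It fails at once if the pin is forced against the jamb knuckles (over 45 N) (contact force between pin and stand above 45 N).
It fails at once if the pin is forced against the door's knuckle (over 45 N) (contact force between pin and door above 45 N).
It fails at once if the door is tipped by more than 0.2 rad (angle between door's own z axis and vertical above 0.2 rad).
It fails at once if a bystander is pushed more than 25 mm (distance of any of key_bin, padlock, screwdriver, spray_can from where it was at the start of the episode above 0.025 m).
It also fails if it takes over 72 s, if anything falls off the work surface, if the arm or the gripper's body presses on something with over 40 N, if the wrist force passes 120 N, or if a joint passes its speed limit or range.

## Working session

There is one attempt and no reset: what is moved stays moved. The work goes in short steps, Python scripts to look and compute and a tool call to move; the robot and the scene stay as the last step left them, time stands still between calls to the robot, and variables do not carry over. Pictures are saved under pics/ and viewed, about 8 in all and at most 12, crops included, and the job is handed in when it is done.

Besides the shell and the picture viewer there is one more tool, called after "Call:" as name([rows], argument=value, ...), one row to a line, values as JSON. apply_moves: Moves the arm, as the interface text tells. Its arguments: {"type":"object","properties":{"increments":{"type":"array","items":{"type":"object","properties":{"gripper":{"type":"number"},"delta_pos":{"type":"array","items":{"type":"number"}},"dr":{"type":"array","items":{"type":"number"}}}}}},"required":["increments"]}

```bash
mkdir -p pics; cat > h.py <<'E'
import numpy as np,cv2
from workcell import ctrl
def grab(n,fn):
    d=ctrl.get_image(n); np.savez(f'pics/{fn}.npz',**d); cv2.imwrite(f'pics/{fn}.png',d['img'][:,:,::-1]); return d
def load(fn): return np.load(f'pics/{fn}.npz')
def world(d,u,v,z=None):
    R,_=cv2.Rodrigues(d['rvec']); t=np.ravel(d['tvec']); r=np.linalg.inv(d['mtx'])@[u,v,1]
    C=-R.T@t; w=R.T@r
    if z is not None: return C+w*(z-C[2])/w[2]
    return C+w*d['range_z'][int(v),int(u)]
def proj(d,P): return cv2.projectPoints(np.array(P,float).reshape(-1,3),d['rvec'],d['tvec'],d['mtx'],None)[0][:,0]
E
python3 -c "
from h import *
print(ctrl.get_obs())
for n in('top','side'):
  d=grab(n,n+'0');R,_=cv2.Rodrigues(d['rvec']);print(n,-R.T@np.ravel(d['tvec']),R[2],d['mtx'][0])
a=cv2.imread('pics/top0.png');cv2.imwrite('pics/top0b.png',cv2.resize(a,(800,600)))
a=cv2.imread('pics/side0.png');cv2.imwrite('pics/side0b.png',cv2.resize(a,(800,600)))
"
```

```text
{'t': 0.0, 'qpos': array([-1.34297938e+00,  4.23833325e-01,  1.63065983e+00, -1.35992943e-05,
        1.08860643e+00, -1.89993197e-02]), 'qvel': array([-0.00079732,  0.00136743,  0.0003287 , -0.00026624, -0.0012269 ,
       -0.00024988]), 'joint_torque': array([ 9.97203533e-04, -5.44628656e+01, -2.73666930e+01,  6.44274708e-02,
        2.29074742e-02, -1.06570149e-04]), 'ee_pos': array([ 152.60066415, -605.53688755,  229.91823549]), 'orientation': array([ 2.09063593,  0.26092551, -2.09099205]), 'ft_force': array([0.19589742, 0.33738063, 0.33898077]), 'moment': array([-0.03191225,  0.00183415, -0.01123727]), 'width': 88.01319852820627}
top [ 339.39122051   98.81494861 1110.01259388] [ 0.16584497  0.01694131 -0.98600631] [411.16193911   0.         279.99180505]
side [ 354.25827601 -915.88691593  722.97631668] [ 0.14450114  0.85166795 -0.50376693] [452.52645051   0.         274.48915971]
```

View pics/top0b.png

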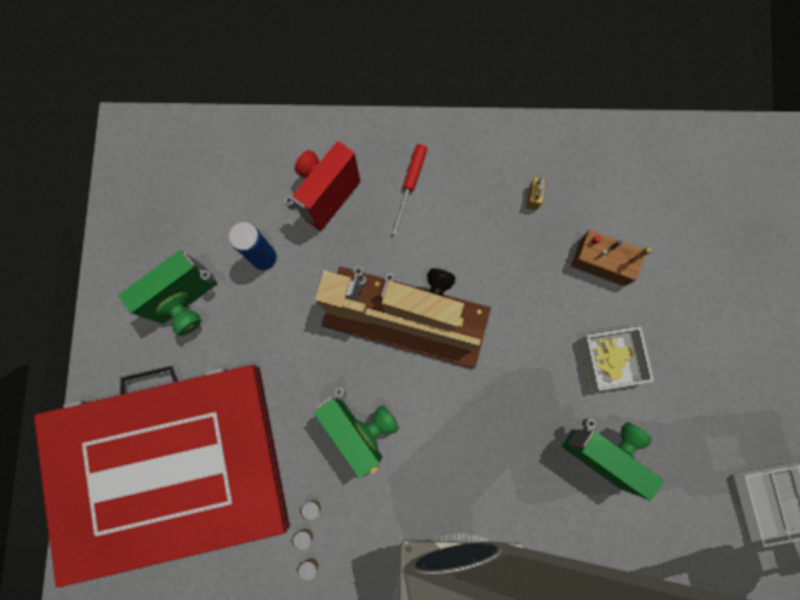

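View pics/side0b.png

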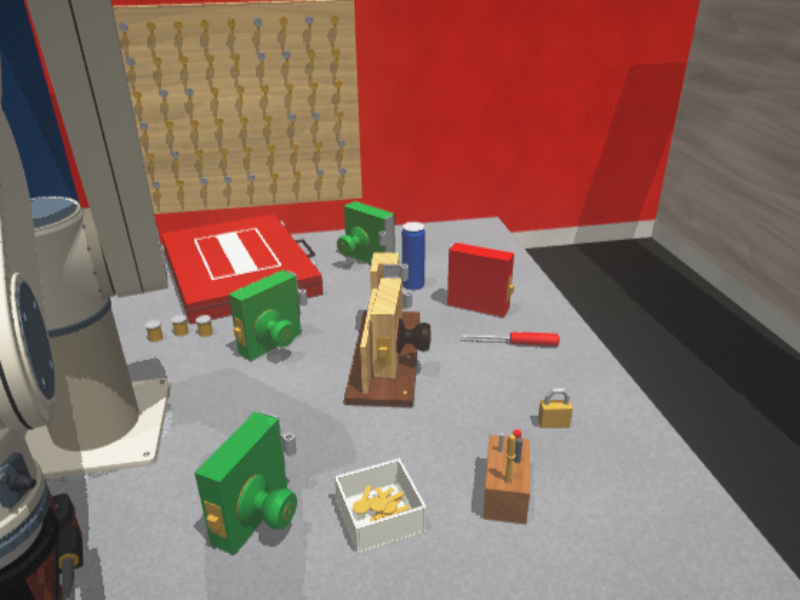

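```bash
cat > m.py <<'E'
from h import *
def cloud(d):
    v,u=np.mgrid[0:420,0:560]; R,_=cv2.Rodrigues(d['rvec']); t=np.ravel(d['tvec'])
    r=np.linalg.inv(d['mtx'])@np.stack([u.ravel(),v.ravel(),np.ones(u.size)])
    return ((r*d['range_z'].ravel()-t[:,None]).T@R).reshape(420,560,3)
d=load('top0');W=cloud(d)
print(W[290,150],W[200,400])
def rect(r0,r1,c0,c1,z0,z1):
    P=W[r0:r1,c0:c1].reshape(-1,3);P=P[(P[:,2]>z0)&(P[:,2]<z1)]
    x=cv2.minAreaRect(P[:,:2].astype(np.float32)); print((z0,z1),len(P),P[:,2].mean().round(1),np.round(x[0],1),np.round(x[1],1),round(x[2],2)); 
    return cv2.boxPoints(x).round(1).tolist()
print(rect(180,262,215,352,11,24));print('jamb',rect(180,262,215,258,148,164));print('door',rect(180,262,262,330,148,164));print('bb',rect(180,262,240,352,108,124))
print('block',rect(155,205,395,460,54,66))
for n,b in(('top0',(180,262,215,352)),('side0',(165,290,235,310)),('side0',(290,370,330,380)),('top0',(155,205,395,460))):
    print(n,b)
A=cv2.imread('pics/top0.png');B=cv2.imread('pics/side0.png')
f=lambda I,r0,r1,c0,c1:cv2.resize(I[r0:r1,c0:c1],(400,300),interpolation=cv2.INTER_CUBIC)
cv2.imwrite('pics/c1.png',cv2.convertScaleAbs(np.vstack([np.hstack([f(A,180,261,227,335),f(B,165,249,235,347)]),np.hstack([f(A,155,203,395,459),f(B,285,375,310,430)])]),alpha=1.5))
E
python3 m.py
```

```text
[322.4772977  442.58686113  55.09061016] [ 580.26861004 -211.15552009   -1.98379186]
(11, 24) 2219 17.6 [513.8 108.3] [299.7 120.5] 75.52
[[418.0, -21.700000762939453], [534.7000122070312, -51.900001525878906], [609.5999755859375, 238.3000030517578], [492.8999938964844, 268.3999938964844]]
(148, 164) 592 155.2 [541.5 211.6] [83.2 72.5] 78.59
jamb [[497.79998779296875, 178.0], [568.9000244140625, 163.6999969482422], [585.2999877929688, 245.1999969482422], [514.2000122070312, 259.6000061035156]]
(148, 164) 954 155.6 [514.7  81.6] [133.8  40.6] 73.51
door [[476.29998779296875, 23.200000762939453], [515.2000122070312, 11.699999809265137], [553.2000122070312, 140.0], [514.2999877929688, 151.5]]
(108, 124) 477 117.1 [528.2  86.6] [237.6 103.9] 76.8
bb [[450.3999938964844, -17.200000762939453], [551.5999755859375, -40.900001525878906], [605.9000244140625, 190.39999389648438], [504.70001220703125, 214.1999969482422]]
(54, 66) 863 59.6 [ 628.8 -268.7] [111.5  62.2] 69.8
block [[580.2999877929688, -310.20001220703125], [638.7000122070312, -331.70001220703125], [677.2000122070312, -227.10000610351562], [618.7999877929688, -205.60000610351562]]
top0 (180, 262, 215, 352)
side0 (165, 290, 235, 310)
side0 (290, 370, 330, 380)
top0 (155, 205, 395, 460)
```

View pics/c1.png

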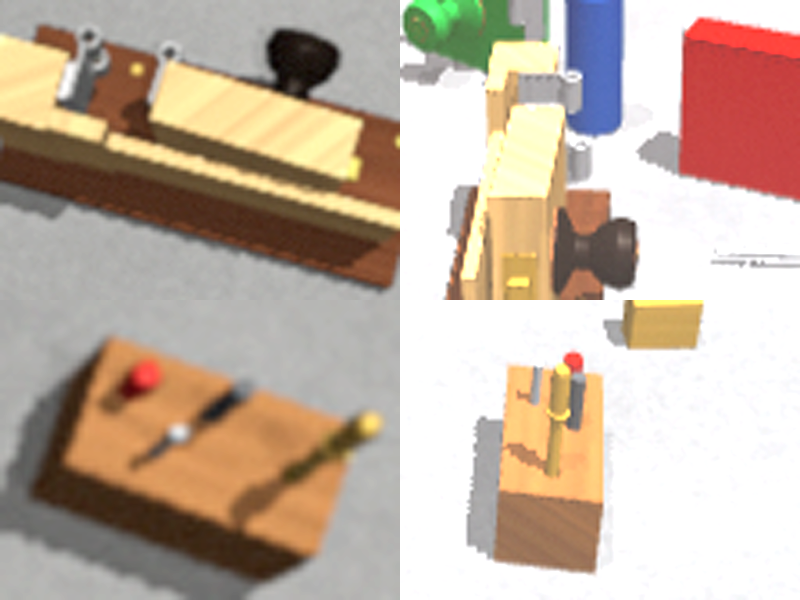

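```bash
cat >> h.py <<'E'
from scipy.spatial.transform import Rotation as Ro
def go(x,y,z,yaw):
    "delta from measured pose to tool-down pose with jaw axis (tool y) at world angle yaw (mod pi): dx (cm, tool axes after turning), turn vector"
    o=ctrl.get_obs(); R=Ro.from_rotvec(o['orientation']).as_matrix(); best=None
    for k in(0,np.pi):
        j=np.array([np.cos(yaw+k),np.sin(yaw+k),0]); T=np.stack([[0,0,-1],j,np.cross([0,0,-1],j)],1)
        r=Ro.from_matrix(R.T@T).as_rotvec()
        if best is None or np.linalg.norm(r)<np.linalg.norm(best[0]): best=(r,T)
    w=np.array([x,y,z])-o['ee_pos']
    print('t',round(o['t'],2),'pos',o['ee_pos'].round(1),'F',o['ft_force'].round(1),'w',o['width'].round(1),'q6',o['qpos'][5].round(2))
    print('turn',best[0].round(4),'cm in current axes',(R.T@w/10).round(3),'after turn',(best[1].T@w/10).round(3))
    return R
E
python3 -c "
from h import *
print(go(512,72,230,np.radians(-16.0)).round(3))
print(go(512,72,230,np.radians(74.0)).round(3))
d=load('top0')
for c,z in(((441.4,183.5),60),((395+375*.16,155+122*.16),140),((227+107*.27,180+130*.27),156),((227+88*.27,180+35*.27),156),((227+168*.27,180+48*.27),124)): print(c,world(d,*c,z).round(1))
s=load('side0')
for c,z in(((310+560*.3-120,285+(365-300)*.3),141),((310+552*.3-120,285+(472-300)*.3),60),((235+572*.28-112,165+76*.28),156)): print(c,world(s,*c,z).round(1))
"
```

```text
Traceback (most recent call last):
  File "h.py", line 21, in go
    print('t',round(o['t'],2),'pos',o['ee_pos'].round(1),'F',o['ft_force'].round(1),'w',o['width'].round(1),'q6',o['qpos'][5].round(2))
                                                                                        ^^^^^^^^^^^^^^^^
AttributeError: 'float' object has no attribute 'round'
```

```bash
sed -i "s/o\['width'\].round(1)/round(o['width'],1)/" h.py
python3 -c "
from h import *
print(go(512,72,230,np.radians(-16.0)).round(3))
d=load('top0')
for c,z in(((441.4,183.5),60),((395+375*.16,155+122*.16),140),((227+107*.27,180+130*.27),156),((227+88*.27,180+35*.27),156),((227+168*.27,180+48*.27),124)): print(c,world(d,*c,z).round(1))
s=load('side0')
for c,z in(((310+560*.3-120,285+(365-300)*.3),141),((310+552*.3-120,285+(472-300)*.3),60),((235+572*.28-112,165+76*.28),156)): print(c,world(s,*c,z).round(1))
"
```

```text
t 0.1 pos [ 152.6 -605.6  230. ] F [0.6 0.5 0.9] w 87.9 q6 -0.02
turn [-1.0447e+00 -7.0000e-04  1.2000e-03] cm in current axes [  0.078 -56.923 -51.405] after turn [-1.0000e-03  1.5871e+01 -7.5039e+01]
[[-0.     0.244 -0.97 ]
 [ 0.001 -0.97  -0.244]
 [-1.    -0.001 -0.   ]]
(441.4, 183.5) [ 612.9 -302.7   60. ]
(455.0, 174.52) [ 615.1 -305.8  140. ]
(255.89, 215.1) [503.2 172.1 156. ]
(250.76, 189.45) [565.  186.3 156. ]
(272.36, 192.96) [564.7 135.8 124. ]
(358.0, 304.5) [ 616.1 -300.1  141. ]
(355.6, 336.6) [ 617.  -302.8   60. ]
(283.16, 186.28) [566.4 184.1 156. ]
```

Call:
apply_moves([
  {"gripper":100,"delta_pos":[0,0,0],"dr":[-0.1045,0,0]},
  {"gripper":100,"delta_pos":[0,0,0],"dr":[-0.1045,0,0]},
  {"gripper":100,"delta_pos":[0,0,0],"dr":[-0.1045,0,0]},
  {"gripper":100,"delta_pos":[0,0,0],"dr":[-0.1045,0,0]},
  {"gripper":100,"delta_pos":[0,0,0],"dr":[-0.1045,0,0]},
])

```text
t: 0.52
ee_pos: [152.6, -605.7, 230.2]
orientation: [1.768, 0.722, -1.767]
ft_force: [0.7, 0.0, 0.4]
width: 87.4
```

Call:
apply_moves([
  {"gripper":100,"delta_pos":[0,0,0],"dr":[-0.1045,0,0]},
  {"gripper":100,"delta_pos":[0,0,0],"dr":[-0.1045,0,0]},
  {"gripper":100,"delta_pos":[0,0,0],"dr":[-0.1045,0,0]},
  {"gripper":100,"delta_pos":[0,0,0],"dr":[-0.1045,0,0]},
  {"gripper":100,"delta_pos":[0,0,0],"dr":[-0.1045,0,0]},
])

```text
t: 0.93
ee_pos: [152.6, -605.7, 230.2]
orientation: [1.408, 1.068, -1.408]
ft_force: [0.1, -0.7, 0.2]
width: 88.0
```

Call:
apply_moves([
  {"gripper":100,"delta_pos":[0,0.79,-3.75],"dr":[0,0,0]},
  {"gripper":100,"delta_pos":[0,0.79,-3.75],"dr":[0,0,0]},
  {"gripper":100,"delta_pos":[0,0.79,-3.75],"dr":[0,0,0]},
  {"gripper":100,"delta_pos":[0,0.79,-3.75],"dr":[0,0,0]},
  {"gripper":100,"delta_pos":[0,0.79,-3.75],"dr":[0,0,0]},
])

```text
t: 1.35
ee_pos: [242.6, -434.8, 230.3]
orientation: [1.412, 1.064, -1.412]
ft_force: [1.1, -0.8, 0.0]
width: 87.9
```

Call:
apply_moves([
  {"gripper":100,"delta_pos":[0,0.79,-3.75],"dr":[0,0,0]},
  {"gripper":100,"delta_pos":[0,0.79,-3.75],"dr":[0,0,0]},
  {"gripper":100,"delta_pos":[0,0.79,-3.75],"dr":[0,0,0]},
  {"gripper":100,"delta_pos":[0,0.79,-3.75],"dr":[0,0,0]},
  {"gripper":100,"delta_pos":[0,0.79,-3.75],"dr":[0,0,0]},
])

```text
t: 1.77
ee_pos: [332.2, -265.5, 230.6]
orientation: [1.412, 1.064, -1.412]
ft_force: [1.4, 0.9, -1.1]
width: 87.6
```

Call:
apply_moves([
  {"gripper":100,"delta_pos":[0,0.79,-3.75],"dr":[0,0,0]},
  {"gripper":100,"delta_pos":[0,0.79,-3.75],"dr":[0,0,0]},
  {"gripper":100,"delta_pos":[0,0.79,-3.75],"dr":[0,0,0]},
  {"gripper":100,"delta_pos":[0,0.79,-3.75],"dr":[0,0,0]},
  {"gripper":100,"delta_pos":[0,0.79,-3.75],"dr":[0,0,0]},
])

```text
t: 2.18
ee_pos: [421.8, -96.0, 230.7]
orientation: [1.412, 1.064, -1.412]
ft_force: [1.1, -0.3, -0.6]
width: 88.2
```

Call:
apply_moves([
  {"gripper":100,"delta_pos":[0,0.79,-3.75],"dr":[0,0,0]},
  {"gripper":100,"delta_pos":[0,0.79,-3.75],"dr":[0,0,0]},
  {"gripper":100,"delta_pos":[0,0.79,-3.75],"dr":[0,0,0]},
  {"gripper":100,"delta_pos":[0,0.79,-3.75],"dr":[0,0,0]},
  {"gripper":100,"delta_pos":[0,0.79,-3.75],"dr":[0,0,0]},
])

```text
t: 2.6
ee_pos: [511.5, 73.4, 230.5]
orientation: [1.411, 1.064, -1.412]
ft_force: [0.0, 0.1, -0.5]
width: 88.0
```

```bash
python3 -c "
from h import *
print(go(512,72,130,np.radians(-16.0)).round(3))
d=grab('side','s1')
cv2.imwrite('pics/c2.png',cv2.resize(d['img'][120:300,200:420,::-1],(733,600)))"
```

```text
t 2.6 pos [511.5  73.4 230.5] F [ 0.   0.1 -0.5] w 88.0 q6 0.4
turn [0.0007 0.0002 0.0003] cm in current axes [10.05   0.096  0.122] after turn [10.05   0.092  0.124]
[[-0.     0.961 -0.275]
 [-0.    -0.275 -0.961]
 [-1.    -0.     0.   ]]
```

View pics/c2.png

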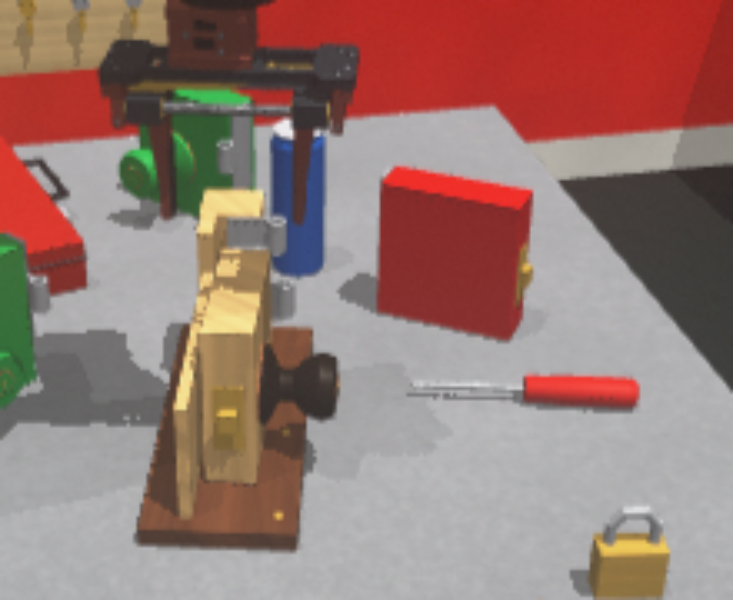

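Call:
apply_moves([
  {"gripper":100,"delta_pos":[2.5,0.02,0.02],"dr":[0,0,0]},
  {"gripper":100,"delta_pos":[2.5,0.02,0.02],"dr":[0,0,0]},
  {"gripper":100,"delta_pos":[2.5,0.02,0.02],"dr":[0,0,0]},
  {"gripper":100,"delta_pos":[1.6,0.02,0.02],"dr":[0,0,0]},
  {"gripper":70,"delta_pos":[0.75,0.02,0.02],"dr":[0,0,0]},
])

```text
t: 3.07
ee_pos: [510.1, 70.0, 129.7]
orientation: [1.409, 1.066, -1.415]
ft_force: [0.1, -0.6, -0.1]
width: 84.3
```

Call:
apply_moves([
  {"gripper":55,"delta_pos":[0,0,0],"dr":[0,0,0]},
  {"gripper":50,"delta_pos":[0,0,0],"dr":[0,0,0]},
  {"gripper":46,"delta_pos":[0,0,0],"dr":[0,0,0]},
  {"gripper":42,"delta_pos":[0,0,0],"dr":[0,0,0]},
  {"gripper":38,"delta_pos":[0,0,0],"dr":[0,0,0]},
])

```text
t: 3.48
ee_pos: [512.5, 70.2, 133.2]
orientation: [1.413, 1.063, -1.41]
ft_force: [-0.7, -0.1, -0.4]
width: 51.1
```

Call:
apply_moves([
  {"gripper":30,"delta_pos":[0,0,0],"dr":[0,0,0]},
  {"gripper":30,"delta_pos":[0,0,0],"dr":[0,0,0]},
  {"gripper":30,"delta_pos":[0,0,0],"dr":[0,0,0]},
  {"gripper":30,"delta_pos":[0,0,0],"dr":[0,0,0]},
  {"gripper":30,"delta_pos":[0,0,0],"dr":[0,0,0]},
])

```text
t: 3.9
ee_pos: [512.0, 70.2, 132.7]
orientation: [1.412, 1.064, -1.411]
ft_force: [-1.6, -1.0, 6.4]
width: 40.0
```

```bash
python3 -c "
from h import *
print(go(512,72,130,np.radians(-14.5)).round(3))
d=grab('side','s2')
cv2.imwrite('pics/c3.png',cv2.resize(d['img'][150:300,200:400,::-1],(800,600)))"
```

```text
t 3.9 pos [512.   70.2 132.7] F [-1.6 -1.   6.4] w 40.0 q6 0.39
turn [-0.0258 -0.0002 -0.0005] cm in current axes [ 0.271 -0.052 -0.167] after turn [ 0.271 -0.048 -0.169]
[[ 0.001  0.961 -0.275]
 [ 0.    -0.275 -0.961]
 [-1.     0.001 -0.   ]]
```

View pics/c3.png

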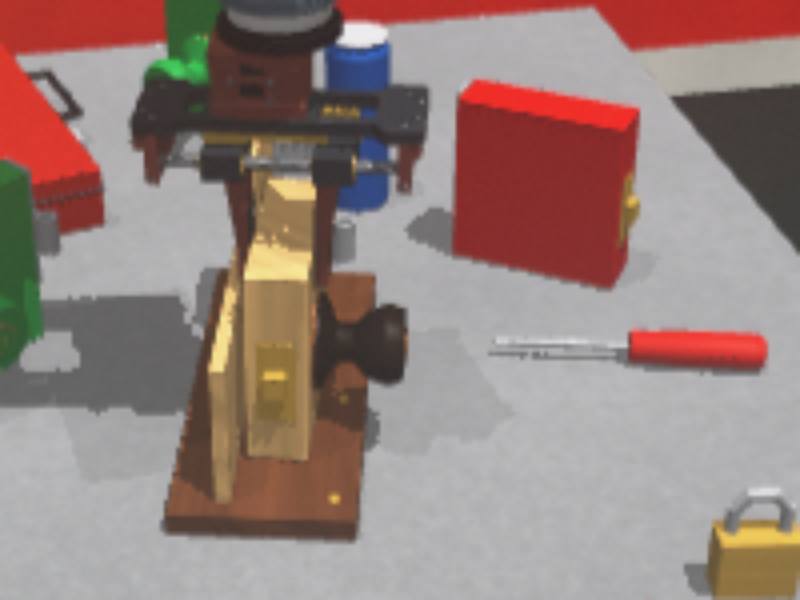

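Call:
apply_moves([
  {"gripper":30,"delta_pos":[0,0,0],"dr":[-0.013,0,0]},
  {"gripper":30,"delta_pos":[0,-0.1,0],"dr":[-0.013,0,0]},
  {"gripper":30,"delta_pos":[0,-0.1,0],"dr":[0,0,0]},
  {"gripper":30,"delta_pos":[0,-0.1,0],"dr":[0,0,0]},
  {"gripper":30,"delta_pos":[0,-0.1,0],"dr":[0,0,0]},
])

```text
t: 4.37
ee_pos: [508.9, 71.3, 132.6]
orientation: [1.395, 1.077, -1.391]
ft_force: [2.7, -0.0, 2.3]
width: 39.8
```

Call:
apply_moves([
  {"gripper":30,"delta_pos":[0,-0.05,0],"dr":[0,0,0]},
  {"gripper":30,"delta_pos":[0,-0.05,0],"dr":[0,0,0]},
  {"gripper":30,"delta_pos":[0,0,0],"dr":[0,0,0]},
  {"gripper":30,"delta_pos":[0,0,0],"dr":[0,0,0]},
  {"gripper":30,"delta_pos":[0,0,0],"dr":[0,0,0]},
])

```text
t: 4.78
ee_pos: [507.6, 71.6, 132.5]
orientation: [1.394, 1.078, -1.392]
ft_force: [3.9, -0.5, 5.7]
width: 39.8
```

Call:
apply_moves([
  {"gripper":30,"delta_pos":[0,-0.05,0],"dr":[0,0,0]},
  {"gripper":30,"delta_pos":[0,-0.05,0],"dr":[0,0,0]},
  {"gripper":30,"delta_pos":[0,0,0],"dr":[0,0,0]},
  {"gripper":30,"delta_pos":[0,0,0],"dr":[0,0,0]},
  {"gripper":30,"delta_pos":[0,0,0],"dr":[0,0,0]},
])

```text
t: 5.2
ee_pos: [506.6, 71.8, 132.5]
orientation: [1.394, 1.078, -1.392]
ft_force: [3.9, -0.8, 5.9]
width: 39.8
```

Call:
apply_moves([
  {"gripper":30,"delta_pos":[0,-0.05,0],"dr":[0,0,0]},
  {"gripper":30,"delta_pos":[0,-0.05,0],"dr":[0,0,0]},
  {"gripper":30,"delta_pos":[0,0,0],"dr":[0,0,0]},
  {"gripper":30,"delta_pos":[0,0,0],"dr":[0,0,0]},
  {"gripper":30,"delta_pos":[0,0,0],"dr":[0,0,0]},
])

```text
t: 5.62
ee_pos: [505.6, 72.0, 132.5]
orientation: [1.394, 1.078, -1.392]
ft_force: [4.1, -0.4, 6.0]
width: 39.9
```

Call:
apply_moves([
  {"gripper":30,"delta_pos":[0,-0.05,0],"dr":[0,0,0]},
  {"gripper":30,"delta_pos":[0,-0.05,0],"dr":[0,0,0]},
  {"gripper":30,"delta_pos":[0,0,0],"dr":[0,0,0]},
  {"gripper":30,"delta_pos":[0,0,0],"dr":[0,0,0]},
  {"gripper":30,"delta_pos":[0,0,0],"dr":[0,0,0]},
])

```text
t: 6.03
ee_pos: [504.6, 72.3, 132.5]
orientation: [1.394, 1.078, -1.392]
ft_force: [2.9, -0.8, 6.2]
width: 39.8
```

Call:
apply_moves([
  {"gripper":30,"delta_pos":[0,-0.05,0],"dr":[0,0,0]},
  {"gripper":30,"delta_pos":[0,-0.03,0],"dr":[0,0,0]},
  {"gripper":30,"delta_pos":[0,0,0],"dr":[0,0,0]},
  {"gripper":30,"delta_pos":[0,0,0],"dr":[0,0,0]},
  {"gripper":30,"delta_pos":[0,0,0],"dr":[0,0,0]},
])

```text
t: 6.45
ee_pos: [504.0, 72.4, 132.5]
orientation: [1.394, 1.078, -1.392]
ft_force: [5.5, -1.3, 5.2]
width: 39.8
```

```bash
python3 -c "
from h import *
go(512,72,130,np.radians(-14.5)); print(ctrl.get_obs()['moment'])
d=grab('top','t3');g=grab('side','s3')
cv2.imwrite('pics/c4.png',np.hstack([cv2.resize(d['img'][175:265,215:335,::-1],(400,300)),cv2.resize(g['img'][165:270,220:360,::-1],(400,300))]))"
```

```text
t 6.45 pos [504.   72.4 132.5] F [ 5.5 -1.3  5.2] w 39.8 q6 0.37
turn [ 0.0002 -0.0004 -0.0014] cm in current axes [ 0.25   0.782 -0.161] after turn [ 0.249  0.783 -0.161]
[-0.34201045 -1.52702901 -0.01156929]
```

View pics/c4.png

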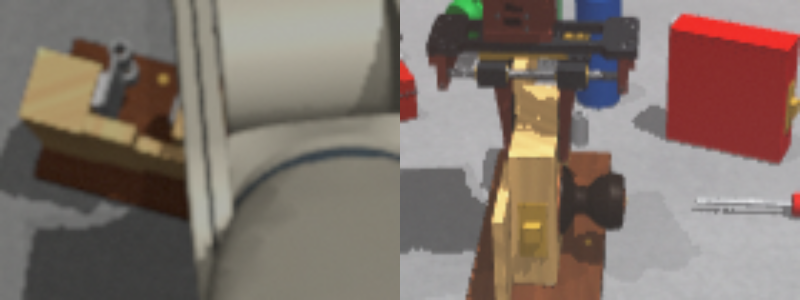

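Call:
apply_moves([
  {"gripper":30,"delta_pos":[0,0,-0.3],"dr":[0,0,0]},
  {"gripper":30,"delta_pos":[0,0,-0.3],"dr":[0,0,0]},
  {"gripper":30,"delta_pos":[0,0,-0.3],"dr":[0,0,0]},
  {"gripper":30,"delta_pos":[0,0,-0.3],"dr":[0,0,0]},
  {"gripper":30,"delta_pos":[0,0,-0.3],"dr":[0,0,0]},
])

```text
t: 6.97
ee_pos: [507.2, 85.8, 132.6]
orientation: [1.391, 1.078, -1.393]
ft_force: [2.6, -7.9, 9.5]
width: 39.8
```

Call:
apply_moves([
  {"gripper":30,"delta_pos":[0,0,-0.3],"dr":[0,0,0]},
  {"gripper":30,"delta_pos":[0,0,-0.3],"dr":[0,0,0]},
  {"gripper":30,"delta_pos":[0,0,-0.3],"dr":[0,0,0]},
  {"gripper":30,"delta_pos":[0,0,-0.3],"dr":[0,0,0]},
  {"gripper":30,"delta_pos":[0,0,-0.3],"dr":[0,0,0]},
])

```text
t: 7.38
ee_pos: [511.0, 100.2, 132.6]
orientation: [1.39, 1.077, -1.393]
ft_force: [2.1, -8.3, 10.3]
width: 40.0
```

Call:
apply_moves([
  {"gripper":30,"delta_pos":[-0.02,0,-0.1],"dr":[0,0,0]},
  {"gripper":30,"delta_pos":[0,0,-0.1],"dr":[0,0,0]},
  {"gripper":30,"delta_pos":[0,0,-0.1],"dr":[0,0,0]},
  {"gripper":30,"delta_pos":[0,0,-0.1],"dr":[0,0,0]},
  {"gripper":30,"delta_pos":[0,0,-0.1],"dr":[0,0,0]},
])

```text
t: 7.8
ee_pos: [512.2, 105.0, 132.7]
orientation: [1.39, 1.078, -1.393]
ft_force: [3.9, -8.6, 7.9]
width: 40.0
```

Call:
apply_moves([
  {"gripper":30,"delta_pos":[-0.02,0,-0.08],"dr":[0,0,0]},
  {"gripper":30,"delta_pos":[0,0,-0.08],"dr":[0,0,0]},
  {"gripper":30,"delta_pos":[0,0,-0.08],"dr":[0,0,0]},
  {"gripper":30,"delta_pos":[0,0,-0.08],"dr":[0,0,0]},
  {"gripper":30,"delta_pos":[0,0,-0.08],"dr":[0,0,0]},
])

```text
t: 8.22
ee_pos: [513.1, 108.8, 132.7]
orientation: [1.39, 1.078, -1.393]
ft_force: [3.8, -8.6, 7.0]
width: 39.4
```

Call:
apply_moves([
  {"gripper":30,"delta_pos":[0,0,-0.06],"dr":[0,0,0]},
  {"gripper":30,"delta_pos":[0,0,-0.06],"dr":[0,0,0]},
  {"gripper":30,"delta_pos":[0,0,-0.06],"dr":[0,0,0]},
  {"gripper":30,"delta_pos":[0,0,0],"dr":[0,0,0]},
  {"gripper":30,"delta_pos":[0,0,0],"dr":[0,0,0]},
])

```text
t: 8.63
ee_pos: [513.6, 110.6, 132.7]
orientation: [1.39, 1.078, -1.393]
ft_force: [3.8, -8.1, 6.0]
width: 39.6
```

Call:
apply_moves([
  {"gripper":30,"delta_pos":[0,0,-0.05],"dr":[0,0,0]},
  {"gripper":30,"delta_pos":[0,0,-0.05],"dr":[0,0,0]},
  {"gripper":30,"delta_pos":[0,0,-0.05],"dr":[0,0,0]},
  {"gripper":30,"delta_pos":[0,0,-0.05],"dr":[0,0,0]},
  {"gripper":30,"delta_pos":[0,0,0],"dr":[0,0,0]},
])

```text
t: 9.05
ee_pos: [514.1, 112.5, 132.7]
orientation: [1.39, 1.078, -1.393]
ft_force: [4.4, -8.5, 6.0]
width: 39.8
```

```bash
python3 -c "
from h import *
go(512,72,130,np.radians(-14.5)); print(ctrl.get_obs()['moment'])
d=grab('top','t4');g=grab('side','s4')
cv2.imwrite('pics/c5.png',np.hstack([cv2.resize(d['img'][175:235,215:295,::-1],(400,300)),cv2.resize(g['img'][165:270,220:360,::-1],(400,300))]))"
```

```text
t 9.05 pos [514.1 112.5 132.7] F [ 4.4 -8.5  6. ] w 39.8 q6 0.45
turn [ 0.0018  0.0024 -0.0006] cm in current axes [0.28  0.803 3.976] after turn [0.27  0.81  3.975]
[-1.63148384 -1.28238166  0.28386928]
```

View pics/c5.png

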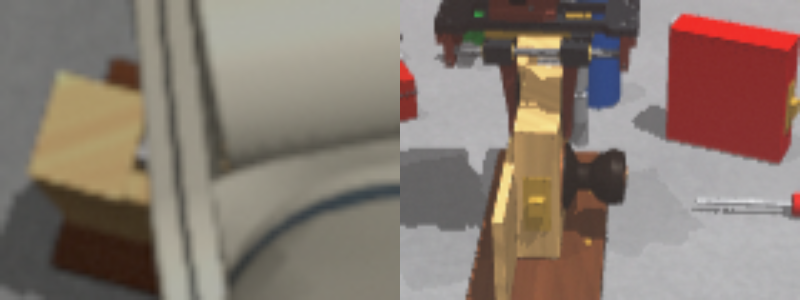

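Call:
apply_moves([
  {"gripper":30,"delta_pos":[0,0,-0.05],"dr":[0,0,0]},
  {"gripper":30,"delta_pos":[0,0,-0.05],"dr":[0,0,0]},
  {"gripper":30,"delta_pos":[0,0,-0.05],"dr":[0,0,0]},
  {"gripper":30,"delta_pos":[0,0,0],"dr":[0,0,0]},
  {"gripper":30,"delta_pos":[0,0,0],"dr":[0,0,0]},
])

```text
t: 9.57
ee_pos: [514.4, 114.0, 132.7]
orientation: [1.39, 1.078, -1.393]
ft_force: [4.1, -8.5, 7.5]
width: 40.5
```

Call:
apply_moves([
  {"gripper":30,"delta_pos":[0,0,-0.05],"dr":[0,0,0]},
  {"gripper":30,"delta_pos":[0,0,-0.05],"dr":[0,0,0]},
  {"gripper":30,"delta_pos":[0,0,-0.05],"dr":[0,0,0]},
  {"gripper":30,"delta_pos":[0,0,0],"dr":[0,0,0]},
  {"gripper":30,"delta_pos":[0,0,0],"dr":[0,0,0]},
])

```text
t: 9.98
ee_pos: [514.8, 115.4, 132.7]
orientation: [1.39, 1.078, -1.393]
ft_force: [5.0, -8.2, 6.8]
width: 39.6
```

Call:
apply_moves([
  {"gripper":30,"delta_pos":[0,0,-0.05],"dr":[0,0,0]},
  {"gripper":30,"delta_pos":[0,0,-0.05],"dr":[0,0,0]},
  {"gripper":30,"delta_pos":[0,0,-0.05],"dr":[0,0,0]},
  {"gripper":30,"delta_pos":[0,0,0],"dr":[0,0,0]},
  {"gripper":30,"delta_pos":[0,0,0],"dr":[0,0,0]},
])

```text
t: 10.4
ee_pos: [515.2, 116.9, 132.7]
orientation: [1.39, 1.078, -1.393]
ft_force: [4.7, -7.7, 6.4]
width: 40.0
```

Call:
apply_moves([
  {"gripper":30,"delta_pos":[0,0,-0.05],"dr":[0,0,0]},
  {"gripper":30,"delta_pos":[0,0,-0.05],"dr":[0,0,0]},
  {"gripper":30,"delta_pos":[0,0,0],"dr":[0,0,0]},
  {"gripper":30,"delta_pos":[0,0,0],"dr":[0,0,0]},
  {"gripper":30,"delta_pos":[0,0,0],"dr":[0,0,0]},
])

```text
t: 10.82
ee_pos: [515.4, 117.8, 132.7]
orientation: [1.39, 1.078, -1.393]
ft_force: [3.9, -7.5, 5.3]
width: 39.8
```

```bash
cat > f.py <<'E'
from h import *
import sys
g=grab('side','s5'); a=np.radians(-14.47); ex=np.array([np.cos(a),np.sin(a)]); ey=np.array([-np.sin(a),np.cos(a)])
def st(P): q=np.array(P)[:2]-[513.8,108.3]; return np.array([q@ex,q@ey,P[2]])
def face(d):
    P=[]
    for v in range(200,275):
        for u in range(235,300):
            w=world(d,u,v); s=st(w)
            if 60<w[2]<110 and -15<s[0]<15 and -110<s[1]<-20: P.append(s)
    P=np.array(P); return len(P),np.median(P,0).round(1),P[:,0].min().round(1),P[:,0].max().round(1),np.percentile(P[:,1],[10,25,50,75,90]).round(1)
for n in('s2','s3','s4','s5'): print(n,face(load(n)))
E
python3 f.py
```

```text
s2 (202, array([  0.5, -92.8,  87.2]), np.float64(-14.5), np.float64(14.9), array([-99.4, -94.9, -92.8, -91.6, -90. ]))
s3 (202, array([  2.1, -93.2,  87.4]), np.float64(-13.9), np.float64(14.8), array([-99.9, -95.1, -93.2, -91.9, -90.8]))
s4 (191, array([  0.7, -52.2,  87.7]), np.float64(-14.9), np.float64(14.0), array([-58.4, -54.3, -52.2, -50.5, -49.5]))
s5 (184, array([  0.5, -46.8,  87.8]), np.float64(-14.9), np.float64(13.5), array([-53.9, -49.3, -46.8, -44.7, -43.5]))
```

Call:
apply_moves([
  {"gripper":30,"delta_pos":[0,0,-0.05],"dr":[0,0,0]},
  {"gripper":30,"delta_pos":[0,0,-0.05],"dr":[0,0,0]},
  {"gripper":30,"delta_pos":[0,0,0],"dr":[0,0,0]},
  {"gripper":30,"delta_pos":[0,0,0],"dr":[0,0,0]},
  {"gripper":30,"delta_pos":[0,0,0],"dr":[0,0,0]},
])

```text
t: 11.28
ee_pos: [515.7, 118.8, 132.7]
orientation: [1.39, 1.078, -1.393]
ft_force: [4.2, -8.0, 6.1]
width: 39.9
```

Call:
apply_moves([
  {"gripper":30,"delta_pos":[0,0,-0.05],"dr":[0,0,0]},
  {"gripper":30,"delta_pos":[0,0,-0.05],"dr":[0,0,0]},
  {"gripper":30,"delta_pos":[0,0,0],"dr":[0,0,0]},
  {"gripper":30,"delta_pos":[0,0,0],"dr":[0,0,0]},
  {"gripper":30,"delta_pos":[0,0,0],"dr":[0,0,0]},
])

```text
t: 11.7
ee_pos: [515.9, 119.7, 132.7]
orientation: [1.39, 1.078, -1.393]
ft_force: [3.1, -8.0, 5.9]
width: 39.7
```

Call:
apply_moves([
  {"gripper":30,"delta_pos":[0,0,-0.05],"dr":[0,0,0]},
  {"gripper":30,"delta_pos":[0,0,-0.05],"dr":[0,0,0]},
  {"gripper":30,"delta_pos":[0,0,0],"dr":[0,0,0]},
  {"gripper":30,"delta_pos":[0,0,0],"dr":[0,0,0]},
  {"gripper":30,"delta_pos":[0,0,0],"dr":[0,0,0]},
])

```text
t: 12.12
ee_pos: [516.0, 120.2, 132.7]
orientation: [1.389, 1.077, -1.394]
ft_force: [3.8, -11.4, 7.8]
width: 40.1
```

Call:
apply_moves([
  {"gripper":30,"delta_pos":[0,0,-0.05],"dr":[0,0,0]},
  {"gripper":30,"delta_pos":[0,0,-0.05],"dr":[0,0,0]},
  {"gripper":30,"delta_pos":[0,0,0],"dr":[0,0,0]},
  {"gripper":30,"delta_pos":[0,0,0],"dr":[0,0,0]},
  {"gripper":30,"delta_pos":[0,0,0],"dr":[0,0,0]},
])

```text
t: 12.53
ee_pos: [516.0, 120.3, 132.8]
orientation: [1.388, 1.077, -1.395]
ft_force: [3.3, -16.9, 9.6]
width: 39.8
```

Call:
apply_moves([
  {"gripper":30,"delta_pos":[0,-0.04,0],"dr":[0,0,0]},
  {"gripper":30,"delta_pos":[0,-0.04,0],"dr":[0,0,0]},
  {"gripper":30,"delta_pos":[0,0,0],"dr":[0,0,0]},
  {"gripper":30,"delta_pos":[0,0,0],"dr":[0,0,0]},
  {"gripper":30,"delta_pos":[0,0,0],"dr":[0,0,0]},
])

```text
t: 12.95
ee_pos: [516.0, 120.4, 132.7]
orientation: [1.389, 1.076, -1.394]
ft_force: [5.5, -18.5, 7.5]
width: 39.6
```

Call:
apply_moves([
  {"gripper":30,"delta_pos":[0,0,0.06],"dr":[0,0,0]},
  {"gripper":46,"delta_pos":[0,0,0],"dr":[0,0,0]},
  {"gripper":48,"delta_pos":[0,0,0],"dr":[0,0,0]},
  {"gripper":55,"delta_pos":[0,0,0],"dr":[0,0,0]},
  {"gripper":62,"delta_pos":[0,0,0],"dr":[0,0,0]},
])

```text
t: 13.37
ee_pos: [513.3, 122.3, 131.5]
orientation: [1.39, 1.081, -1.398]
ft_force: [0.0, -0.1, 0.0]
width: 51.6
```

Call:
apply_moves([
  {"gripper":70,"delta_pos":[0,0.2,0],"dr":[0,0,0]},
  {"gripper":75,"delta_pos":[-0.5,0,0],"dr":[0,0,0]},
  {"gripper":80,"delta_pos":[-2,0,0],"dr":[0,0,0]},
  {"gripper":80,"delta_pos":[-3,0,0],"dr":[0,0,0]},
  {"gripper":80,"delta_pos":[-3,0,0],"dr":[0,0,0]},
])

```text
t: 13.78
ee_pos: [516.0, 122.1, 217.7]
orientation: [1.39, 1.081, -1.396]
ft_force: [1.3, -0.3, -0.2]
width: 70.2
```

```bash
python3 -c "
from h import *
print(go(616.5,-302,225,np.radians(-14.5)).round(3))
for y in (-20,0,70,-110): print(y);go(616.5,-302,225,np.radians(y))
"
```

```text
t 13.78 pos [516.  122.1 217.7] F [ 1.3 -0.3 -0.2] w 70.2 q6 0.46
turn [0.0003 0.0015 0.0036] cm in current axes [-0.738 20.331 38.552] after turn [-0.725 20.345 38.545]
[[-0.004  0.968 -0.25 ]
 [-0.001 -0.25  -0.968]
 [-1.    -0.004  0.002]]
-20
t 13.78 pos [516.  122.1 217.7] F [ 1.3 -0.3 -0.2] w 70.2 q6 0.46
turn [0.0963 0.0017 0.0035] cm in current axes [-0.738 20.331 38.552] after turn [-0.725 23.946 36.417]
0
t 13.78 pos [516.  122.1 217.7] F [ 1.3 -0.3 -0.2] w 70.2 q6 0.46
turn [-0.2528  0.0011  0.0037] cm in current axes [-0.738 20.331 38.552] after turn [-0.725 10.046 42.411]
70
t 13.78 pos [516.  122.1 217.7] F [ 1.3 -0.3 -0.2] w 70.2 q6 0.46
turn [-1.4745e+00 -1.4000e-03  4.0000e-03] cm in current axes [-0.738 20.331 38.552] after turn [ -0.725 -36.417  23.946]
-110
t 13.78 pos [516.  122.1 217.7] F [ 1.3 -0.3 -0.2] w 70.2 q6 0.46
turn [-1.4745e+00 -1.4000e-03  4.0000e-03] cm in current axes [-0.738 20.331 38.552] after turn [ -0.725 -36.417  23.946]
```

Call:
apply_moves([
  {"gripper":70,"delta_pos":[-0.14,0,0],"dr":[0,0.0015,0.0036]},
  {"gripper":60,"delta_pos":[-0.14,1.45,2.753],"dr":[0,0,0]},
  {"gripper":60,"delta_pos":[-0.14,1.453,2.753],"dr":[0,0,0]},
  {"gripper":60,"delta_pos":[-0.14,1.453,2.753],"dr":[0,0,0]},
  {"gripper":60,"delta_pos":[-0.14,1.453,2.753],"dr":[0,0,0]},
])

```text
t: 14.2
ee_pos: [545.6, 0.1, 224.5]
orientation: [1.394, 1.078, -1.39]
ft_force: [1.5, 1.0, 0.4]
width: 52.7
```

Call:
apply_moves([
  {"gripper":60,"delta_pos":[0,1.453,2.753],"dr":[0,0,0]},
  {"gripper":60,"delta_pos":[0,1.453,2.753],"dr":[0,0,0]},
  {"gripper":60,"delta_pos":[0,1.453,2.753],"dr":[0,0,0]},
  {"gripper":60,"delta_pos":[0,1.453,2.753],"dr":[0,0,0]},
  {"gripper":60,"delta_pos":[0,1.453,2.753],"dr":[0,0,0]},
])

```text
t: 14.62
ee_pos: [581.5, -151.6, 224.2]
orientation: [1.395, 1.078, -1.391]
ft_force: [0.5, 1.0, 0.5]
width: 52.4
```

Call:
apply_moves([
  {"gripper":60,"delta_pos":[0,1.453,2.753],"dr":[0,0,0]},
  {"gripper":60,"delta_pos":[0,1.453,2.753],"dr":[0,0,0]},
  {"gripper":60,"delta_pos":[0,1.453,2.753],"dr":[0,0,0]},
  {"gripper":60,"delta_pos":[0,1.453,2.753],"dr":[0,0,0]},
  {"gripper":60,"delta_pos":[0,1.453,2.753],"dr":[0,0,0]},
])

```text
t: 15.03
ee_pos: [617.5, -302.9, 224.0]
orientation: [1.395, 1.079, -1.39]
ft_force: [0.2, 0.0, -1.2]
width: 52.6
```

```bash
python3 -c "
from h import *
go(616.5,-302,160,np.radians(-14.5))
d=grab('top','t6');g=grab('side','s6')
print(proj(g,[[616.5,-302,141],[616.5,-302,109],[616.5,-302,60],[617,-302,217]]),proj(d,[[616.5,-302,141],[616.5,-302,60]]))
cv2.imwrite('pics/c6.png',np.vstack([np.hstack([cv2.resize(d['img'][185-20:230-20,215:275,::-1],(400,300),interpolation=cv2.INTER_CUBIC),cv2.resize(g['img'][160:220,240:320,::-1],(400,300),interpolation=cv2.INTER_CUBIC)]),np.hstack([cv2.resize(d['img'][150:210,400:480,::-1],(400,300),interpolation=cv2.INTER_CUBIC),cv2.resize(g['img'][240:360,280:440,::-1],(400,300),interpolation=cv2.INTER_CUBIC)])]))"
```

```text
t 15.03 pos [ 617.5 -302.9  224. ] F [ 0.2  0.  -1.2] w 52.6 q6 -0.22
turn [ 0.0002 -0.0021 -0.0019] cm in current axes [ 6.403 -0.128 -0.054] after turn [ 6.403 -0.116 -0.067]
[[358.52280032 305.14081489]
 [357.18914347 317.81536526]
 [355.24011874 336.33812999]
 [362.16686553 272.99784555]] [[453.54498005 173.81235776]
 [441.06260942 182.17061676]]
```

View pics/c6.png

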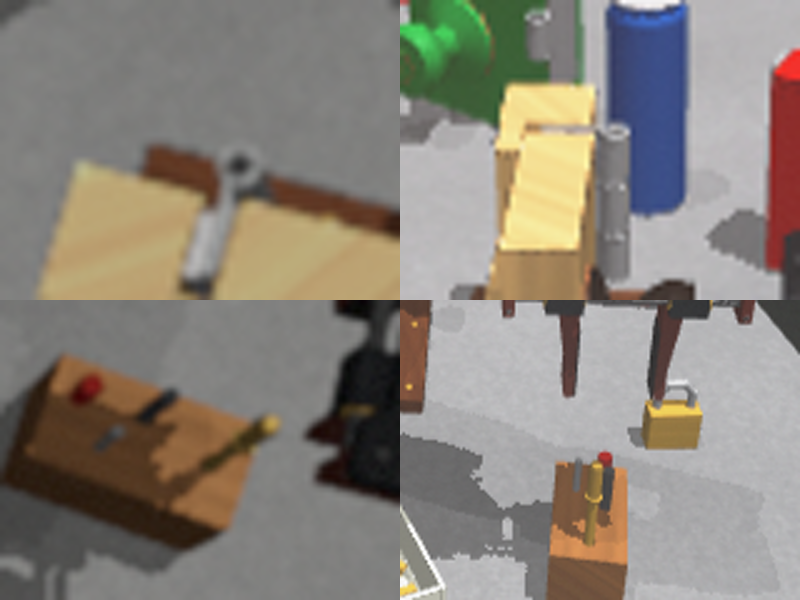

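Call:
apply_moves([
  {"gripper":60,"delta_pos":[2.5,-0.13,-0.06],"dr":[0,-0.002,-0.002]},
  {"gripper":60,"delta_pos":[2.5,0,0],"dr":[0,0,0]},
  {"gripper":60,"delta_pos":[2.5,0,0],"dr":[0,0,0]},
  {"gripper":60,"delta_pos":[1.8,0,0],"dr":[0,0,0]},
  {"gripper":50,"delta_pos":[1.0,0,0],"dr":[0,0,0]},
])

```text
t: 15.55
ee_pos: [615.0, -299.2, 118.6]
orientation: [1.392, 1.082, -1.395]
ft_force: [-0.3, -1.1, -0.7]
width: 48.7
```

Call:
apply_moves([
  {"gripper":30,"delta_pos":[0,0,0],"dr":[0,0,0]},
  {"gripper":20,"delta_pos":[0,0,0],"dr":[0,0,0]},
  {"gripper":15,"delta_pos":[0,0,0],"dr":[0,0,0]},
  {"gripper":10,"delta_pos":[0,0,0],"dr":[0,0,0]},
  {"gripper":5,"delta_pos":[0,0,0],"dr":[0,0,0]},
])

```text
t: 15.97
ee_pos: [617.6, -301.3, 123.2]
orientation: [1.394, 1.075, -1.391]
ft_force: [-0.1, -1.0, 1.1]
width: 15.8
```

Call:
apply_moves([
  {"gripper":3,"delta_pos":[0,0,0],"dr":[0,0,0]},
  {"gripper":3,"delta_pos":[0,0,0],"dr":[0,0,0]},
  {"gripper":3,"delta_pos":[0,0,0],"dr":[0,0,0]},
  {"gripper":3,"delta_pos":[0,0,0],"dr":[0,0,0]},
  {"gripper":3,"delta_pos":[0,0,0],"dr":[0,0,0]},
])

```text
t: 16.38
ee_pos: [617.4, -301.4, 122.8]
orientation: [1.394, 1.076, -1.391]
ft_force: [-0.8, -0.1, 6.1]
width: 10.7
```

```bash
python3 -c "
from h import *
go(565,186,285,np.radians(-14.5)); print(ctrl.get_obs()['moment'])
d=load('t6');g=load('s6')
print('top bore',world(d,250.7,189.3,156),'side',world(g,282.8,185.6,156),'pin top',world(d,453.6,174.2,141),world(g,358.5,304.7,141))"
```

```text
t 16.38 pos [ 617.4 -301.4  122.8] F [-0.8 -0.1  6.1] w 10.7 q6 -0.22
turn [-0.      0.0008 -0.0031] cm in current axes [-16.313 -17.23  -45.857] after turn [-16.222 -17.279 -45.871]
[-0.02066592  0.14632346 -0.00460587]
top bore [565.32152118 186.45799784 156.        ] side [566.24802554 188.43784917 156.        ] pin top [ 615.53350139 -302.08606377  141.        ] [ 616.86492476 -300.82163627  141.        ]
```

Call:
apply_moves([
  {"gripper":3,"delta_pos":[-1.5,0,0],"dr":[0,0,0]},
  {"gripper":3,"delta_pos":[-3.5,0,0],"dr":[0,0,0]},
  {"gripper":3,"delta_pos":[-3.5,0,0],"dr":[0,0,0]},
  {"gripper":3,"delta_pos":[-3.9,0,0],"dr":[0,0,0]},
  {"gripper":3,"delta_pos":[-3.9,0,0],"dr":[0,0,0]},
])

```text
t: 16.8
ee_pos: [616.2, -300.6, 286.8]
orientation: [1.393, 1.078, -1.393]
ft_force: [0.2, 0.6, -0.9]
width: 10.4
```

Call:
apply_moves([
  {"gripper":3,"delta_pos":[0,-1.146,-3.069],"dr":[0,0,0]},
  {"gripper":3,"delta_pos":[0,-1.146,-3.069],"dr":[0,0,0]},
  {"gripper":3,"delta_pos":[0,-1.146,-3.069],"dr":[0,0,0]},
  {"gripper":3,"delta_pos":[0,-1.146,-3.069],"dr":[0,0,0]},
  {"gripper":3,"delta_pos":[0,-1.146,-3.069],"dr":[0,0,0]},
])

```text
t: 17.22
ee_pos: [599.0, -136.6, 285.5]
orientation: [1.394, 1.076, -1.392]
ft_force: [0.9, -0.7, -1.0]
width: 9.9
```

Call:
apply_moves([
  {"gripper":3,"delta_pos":[0,-1.146,-3.069],"dr":[0,0,0]},
  {"gripper":3,"delta_pos":[0,-1.146,-3.069],"dr":[0,0,0]},
  {"gripper":3,"delta_pos":[0,-1.146,-3.069],"dr":[0,0,0]},
  {"gripper":3,"delta_pos":[0,-1.146,-3.069],"dr":[0,0,0]},
  {"gripper":3,"delta_pos":[0,-1.146,-3.069],"dr":[0,0,0]},
])

```text
t: 17.63
ee_pos: [582.0, 26.4, 285.3]
orientation: [1.394, 1.077, -1.392]
ft_force: [0.6, 0.3, 0.3]
width: 9.9
```

Call:
apply_moves([
  {"gripper":3,"delta_pos":[0,-1.146,-3.069],"dr":[0,0,0]},
  {"gripper":3,"delta_pos":[0,-1.146,-3.069],"dr":[0,0,0]},
  {"gripper":3,"delta_pos":[0,-1.146,-3.069],"dr":[0,0,0]},
  {"gripper":3,"delta_pos":[0,-1.146,-3.069],"dr":[0,0,0]},
  {"gripper":3,"delta_pos":[0,-1.146,-3.069],"dr":[0,0,0]},
])

```text
t: 18.05
ee_pos: [564.9, 189.4, 285.1]
orientation: [1.394, 1.077, -1.392]
ft_force: [-0.0, -1.0, -0.9]
width: 10.3
```

```bash
python3 -c "
from h import *
go(566.3,187.3,278,np.radians(-14.5)); print(ctrl.get_obs()['moment'])"
```

```text
t 18.05 pos [564.9 189.4 285.1] F [-0.  -1.  -0.9] w 10.3 q6 0.56
turn [-0.      0.0003 -0.0019] cm in current axes [0.708 0.183 0.164] after turn [0.708 0.185 0.165]
[-0.09904179 -0.12398182 -0.06068065]
```

Call:
apply_moves([
  {"gripper":3,"delta_pos":[0.3,0.18,0.1],"dr":[0,0,-0.002]},
  {"gripper":3,"delta_pos":[0.2,0,0],"dr":[0,0,0]},
  {"gripper":3,"delta_pos":[0.1,0,0],"dr":[0,0,0]},
  {"gripper":3,"delta_pos":[0,0,0],"dr":[0,0,0]},
  {"gripper":3,"delta_pos":[0,0,0],"dr":[0,0,0]},
])

```text
t: 18.47
ee_pos: [567.1, 185.2, 278.3]
orientation: [1.393, 1.078, -1.395]
ft_force: [-0.3, -0.8, -0.4]
width: 10.3
```

```bash
python3 -c "
from h import *
go(566.3,187.3,278,np.radians(-14.5))
d=grab('top','t7');g=grab('side','s7')
o=ctrl.get_obs()['ee_pos'];n=o-[0,0,112.8]
print('nose',n,proj(g,[n,n+[0,0,96],[565,187,156]]),proj(d,[n,n+[0,0,130]]))
cv2.imwrite('pics/c7.png',np.hstack([cv2.resize(d['img'][165:210,220:280,::-1],(400,300),interpolation=cv2.INTER_CUBIC),cv2.resize(g['img'][150:210,250:310,::-1],(400,400),interpolation=cv2.INTER_CUBIC)[:300]]))"
```

```text
t 18.47 pos [567.1 185.2 278.3] F [-0.3 -0.8 -0.4] w 10.3 q6 0.55
turn [-0.0016  0.0008  0.0006] cm in current axes [ 0.029 -0.131 -0.187] after turn [ 0.029 -0.131 -0.187]
nose [567.20427875 185.36087346 165.59166257] [[283.33797895 182.9533505 ]
 [283.20882743 150.49087688]
 [282.45709335 185.869842  ]] [[250.8508235  187.58604172]
 [245.56053461 172.56932938]]
```

View pics/c7.png

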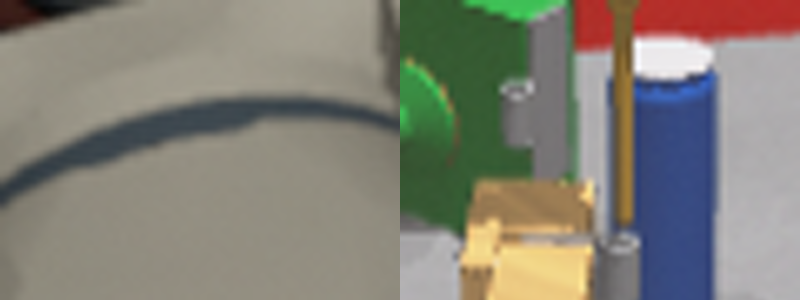

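Call:
apply_moves([
  {"gripper":3,"delta_pos":[0,-0.1,-0.1],"dr":[0,0,0]},
  {"gripper":3,"delta_pos":[0,-0.1,-0.11],"dr":[0,0,0]},
  {"gripper":3,"delta_pos":[0.3,0,0],"dr":[0,0,0]},
  {"gripper":3,"delta_pos":[0.3,0,0],"dr":[0,0,0]},
  {"gripper":3,"delta_pos":[0.1,0,0],"dr":[0,0,0]},
])

```text
t: 18.98
ee_pos: [565.3, 188.9, 270.6]
orientation: [1.392, 1.079, -1.394]
ft_force: [0.1, -0.2, -0.5]
width: 10.3
```

Call:
apply_moves([
  {"gripper":3,"delta_pos":[0.1,0,0],"dr":[0,0,0]},
  {"gripper":3,"delta_pos":[0.1,0,0],"dr":[0,0,0]},
  {"gripper":3,"delta_pos":[0,0,0],"dr":[0,0,0]},
  {"gripper":3,"delta_pos":[0,0,0],"dr":[0,0,0]},
  {"gripper":3,"delta_pos":[0,0,0],"dr":[0,0,0]},
])

```text
t: 19.4
ee_pos: [565.6, 189.0, 269.3]
orientation: [1.393, 1.079, -1.393]
ft_force: [-0.8, -0.1, -0.5]
width: 10.3
```

Call:
apply_moves([
  {"gripper":3,"delta_pos":[0,0.03,0.09],"dr":[0,0,0]},
  {"gripper":3,"delta_pos":[0,0,0],"dr":[0,0,0]},
  {"gripper":3,"delta_pos":[0.05,0,0],"dr":[0,0,0]},
  {"gripper":3,"delta_pos":[0.05,0,0],"dr":[0,0,0]},
  {"gripper":3,"delta_pos":[0.05,0,0],"dr":[0,0,0]},
])

```text
t: 19.82
ee_pos: [565.7, 188.0, 267.7]
orientation: [1.393, 1.079, -1.394]
ft_force: [0.0, 0.3, -0.4]
width: 9.9
```

Call:
apply_moves([
  {"gripper":3,"delta_pos":[0.05,0,0],"dr":[0,0,0]},
  {"gripper":3,"delta_pos":[0.05,0,0],"dr":[0,0,0]},
  {"gripper":3,"delta_pos":[0.05,0,0],"dr":[0,0,0]},
  {"gripper":3,"delta_pos":[0,0,0],"dr":[0,0,0]},
  {"gripper":3,"delta_pos":[0,0,0],"dr":[0,0,0]},
])

```text
t: 20.23
ee_pos: [565.6, 188.0, 266.2]
orientation: [1.392, 1.079, -1.394]
ft_force: [-0.5, -0.5, -1.3]
width: 10.4
```

Call:
apply_moves([
  {"gripper":3,"delta_pos":[0.07,0,0],"dr":[0,0,0]},
  {"gripper":3,"delta_pos":[0.07,0,0],"dr":[0,0,0]},
  {"gripper":3,"delta_pos":[0.07,0,0],"dr":[0,0,0]},
  {"gripper":3,"delta_pos":[0,0,0],"dr":[0,0,0]},
  {"gripper":3,"delta_pos":[0,0,0],"dr":[0,0,0]},
])

```text
t: 20.65
ee_pos: [565.6, 188.0, 264.1]
orientation: [1.393, 1.079, -1.394]
ft_force: [1.5, 0.6, -1.0]
width: 10.2
```

Call:
apply_moves([
  {"gripper":3,"delta_pos":[0.07,0,0],"dr":[0,0,0]},
  {"gripper":3,"delta_pos":[0.07,0,0],"dr":[0,0,0]},
  {"gripper":3,"delta_pos":[0.07,0,0],"dr":[0,0,0]},
  {"gripper":3,"delta_pos":[0,0,0],"dr":[0,0,0]},
  {"gripper":3,"delta_pos":[0,0,0],"dr":[0,0,0]},
])

```text
t: 21.07
ee_pos: [565.6, 188.0, 261.9]
orientation: [1.392, 1.079, -1.394]
ft_force: [0.3, 0.4, -1.1]
width: 9.8
```

Call:
apply_moves([
  {"gripper":3,"delta_pos":[0.15,0,0],"dr":[0,0,0]},
  {"gripper":3,"delta_pos":[0.15,0,0],"dr":[0,0,0]},
  {"gripper":3,"delta_pos":[0.15,0,0],"dr":[0,0,0]},
  {"gripper":3,"delta_pos":[0.15,0,0],"dr":[0,0,0]},
  {"gripper":3,"delta_pos":[0.15,0,0],"dr":[0,0,0]},
])

```text
t: 21.48
ee_pos: [565.6, 188.0, 254.3]
orientation: [1.393, 1.079, -1.394]
ft_force: [-0.2, 0.5, -0.3]
width: 9.9
```

```bash
python3 -c "
from h import *
go(565.7,188,278,np.radians(-14.5)); print(ctrl.get_obs()['moment'])
g=grab('side','s8')
cv2.imwrite('pics/c8.png',cv2.resize(g['img'][140:200,250:310,::-1],(600,600),interpolation=cv2.INTER_CUBIC))"
```

```text
t 21.48 pos [565.6 188.  254.3] F [-0.2  0.5 -0.3] w 9.9 q6 0.55
turn [0.0001 0.0005 0.0005] cm in current axes [-2.367e+00  6.000e-03 -1.000e-03] after turn [-2.367e+00  7.000e-03 -2.000e-03]
[ 0.07829404 -0.12288886 -0.03565157]
```

View pics/c8.png

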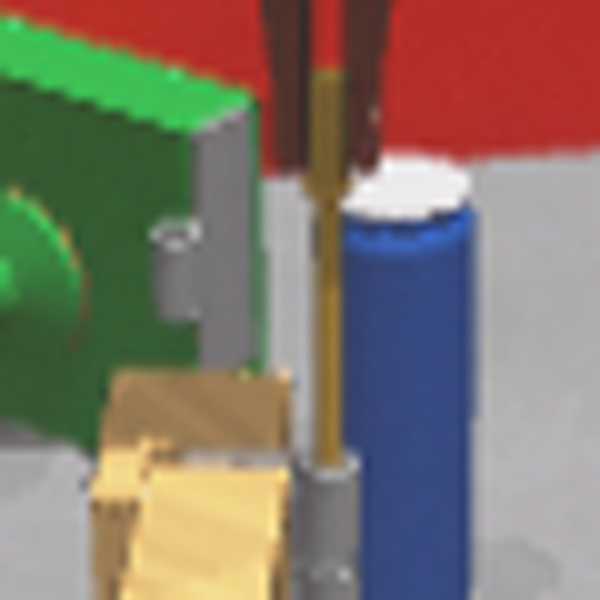

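Call:
apply_moves([
  {"gripper":3,"delta_pos":[0.25,0,0],"dr":[0,0,0]},
  {"gripper":3,"delta_pos":[0.25,0,0],"dr":[0,0,0]},
  {"gripper":3,"delta_pos":[0.25,0,0],"dr":[0,0,0]},
  {"gripper":3,"delta_pos":[0.25,0,0],"dr":[0,0,0]},
  {"gripper":3,"delta_pos":[0.25,0,0],"dr":[0,0,0]},
])

```text
t: 21.95
ee_pos: [565.6, 188.0, 241.7]
orientation: [1.393, 1.079, -1.394]
ft_force: [-0.3, 0.1, -0.9]
width: 10.3
```

Call:
apply_moves([
  {"gripper":3,"delta_pos":[0.08,0,0],"dr":[0,0,0]},
  {"gripper":3,"delta_pos":[0.08,0,0],"dr":[0,0,0]},
  {"gripper":3,"delta_pos":[0.08,0,0],"dr":[0,0,0]},
  {"gripper":3,"delta_pos":[0.08,0,0],"dr":[0,0,0]},
  {"gripper":3,"delta_pos":[0.08,0,0],"dr":[0,0,0]},
])

```text
t: 22.37
ee_pos: [565.7, 188.0, 238.0]
orientation: [1.393, 1.079, -1.394]
ft_force: [0.2, 0.5, -0.6]
width: 9.6
```

Call:
apply_moves([
  {"gripper":3,"delta_pos":[0.08,0,0],"dr":[0,0,0]},
  {"gripper":3,"delta_pos":[0.08,0,0],"dr":[0,0,0]},
  {"gripper":3,"delta_pos":[0.08,0,0],"dr":[0,0,0]},
  {"gripper":3,"delta_pos":[0,0,0],"dr":[0,0,0]},
  {"gripper":3,"delta_pos":[0,0,0],"dr":[0,0,0]},
])

```text
t: 22.78
ee_pos: [565.6, 187.9, 235.5]
orientation: [1.392, 1.079, -1.394]
ft_force: [0.3, 0.1, -0.7]
width: 10.1
```

Nose at about z 122.7, inside the door knuckle zone, without any force. Continuing.

Call:
apply_moves([
  {"gripper":3,"delta_pos":[0.1,0,0],"dr":[0,0,0]},
  {"gripper":3,"delta_pos":[0.1,0,0],"dr":[0,0,0]},
  {"gripper":3,"delta_pos":[0.1,0,0],"dr":[0,0,0]},
  {"gripper":3,"delta_pos":[0.1,0,0],"dr":[0,0,0]},
  {"gripper":3,"delta_pos":[0.1,0,0],"dr":[0,0,0]},
])

```text
t: 23.2
ee_pos: [565.6, 188.0, 230.5]
orientation: [1.393, 1.079, -1.394]
ft_force: [0.8, 1.0, -1.0]
width: 10.2
```

Call:
apply_moves([
  {"gripper":3,"delta_pos":[0.1,0,0],"dr":[0,0,0]},
  {"gripper":3,"delta_pos":[0.1,0,0],"dr":[0,0,0]},
  {"gripper":3,"delta_pos":[0.1,0,0],"dr":[0,0,0]},
  {"gripper":3,"delta_pos":[0.1,0,0],"dr":[0,0,0]},
  {"gripper":3,"delta_pos":[0.1,0,0],"dr":[0,0,0]},
])

```text
t: 23.62
ee_pos: [565.6, 188.0, 225.5]
orientation: [1.393, 1.079, -1.394]
ft_force: [-0.4, 0.3, 0.0]
width: 10.1
```

Call:
apply_moves([
  {"gripper":3,"delta_pos":[0.25,0,0],"dr":[0,0,0]},
  {"gripper":3,"delta_pos":[0.25,0,0],"dr":[0,0,0]},
  {"gripper":3,"delta_pos":[0.25,0,0],"dr":[0,0,0]},
  {"gripper":3,"delta_pos":[0.25,0,0],"dr":[0,0,0]},
  {"gripper":3,"delta_pos":[0.25,0,0],"dr":[0,0,0]},
])

```text
t: 24.03
ee_pos: [565.6, 188.0, 212.8]
orientation: [1.393, 1.079, -1.394]
ft_force: [0.2, 1.8, -0.2]
width: 9.7
```

Call:
apply_moves([
  {"gripper":3,"delta_pos":[0.12,0,0],"dr":[0,0,0]},
  {"gripper":3,"delta_pos":[0.12,0,0],"dr":[0,0,0]},
  {"gripper":3,"delta_pos":[0.12,0,0],"dr":[0,0,0]},
  {"gripper":3,"delta_pos":[0.12,0,0],"dr":[0,0,0]},
  {"gripper":3,"delta_pos":[0.12,0,0],"dr":[0,0,0]},
])

```text
t: 24.45
ee_pos: [565.7, 188.0, 207.1]
orientation: [1.393, 1.079, -1.393]
ft_force: [-0.5, 1.4, 0.7]
width: 10.2
```

Call:
apply_moves([
  {"gripper":3,"delta_pos":[0.07,0,0],"dr":[0,0,0]},
  {"gripper":3,"delta_pos":[0.07,0,0],"dr":[0,0,0]},
  {"gripper":3,"delta_pos":[0.07,0,0],"dr":[0,0,0]},
  {"gripper":3,"delta_pos":[0,0,0],"dr":[0,0,0]},
  {"gripper":3,"delta_pos":[0,0,0],"dr":[0,0,0]},
])

```text
t: 24.87
ee_pos: [565.6, 188.0, 205.0]
orientation: [1.393, 1.079, -1.394]
ft_force: [0.6, 1.8, -0.4]
width: 10.0
```

Call:
apply_moves([
  {"gripper":3,"delta_pos":[0.05,0,-0.03],"dr":[0,0,0]},
  {"gripper":3,"delta_pos":[0.07,0,0],"dr":[0,0,0]},
  {"gripper":3,"delta_pos":[0.07,0,0],"dr":[0,0,0]},
  {"gripper":3,"delta_pos":[0.07,0,0],"dr":[0,0,0]},
  {"gripper":3,"delta_pos":[0.07,0,0],"dr":[0,0,0]},
])

```text
t: 25.28
ee_pos: [565.7, 188.2, 201.6]
orientation: [1.392, 1.079, -1.394]
ft_force: [-0.1, 1.1, -0.2]
width: 10.1
```

Call:
apply_moves([
  {"gripper":3,"delta_pos":[0.07,0,0],"dr":[0,0,0]},
  {"gripper":3,"delta_pos":[0.07,0,0],"dr":[0,0,0]},
  {"gripper":3,"delta_pos":[0.07,0,0],"dr":[0,0,0]},
  {"gripper":3,"delta_pos":[0.07,0,0],"dr":[0,0,0]},
  {"gripper":3,"delta_pos":[0.07,0,0],"dr":[0,0,0]},
])

```text
t: 25.7
ee_pos: [565.7, 188.2, 198.2]
orientation: [1.393, 1.079, -1.394]
ft_force: [0.6, 1.7, 0.6]
width: 10.5
```

Call:
apply_moves([
  {"gripper":3,"delta_pos":[0.07,0,-0.02],"dr":[0,0,0]},
  {"gripper":3,"delta_pos":[0.07,0,0],"dr":[0,0,0]},
  {"gripper":3,"delta_pos":[0.07,0,0],"dr":[0,0,0]},
  {"gripper":3,"delta_pos":[0.07,0,0],"dr":[0,0,0]},
  {"gripper":3,"delta_pos":[0.07,0,0],"dr":[0,0,0]},
])

```text
t: 26.12
ee_pos: [565.7, 188.4, 194.6]
orientation: [1.392, 1.079, -1.394]
ft_force: [-0.3, 1.0, -0.0]
width: 10.1
```

Call:
apply_moves([
  {"gripper":3,"delta_pos":[0.07,0,0],"dr":[0,0,0]},
  {"gripper":3,"delta_pos":[0.07,0,0],"dr":[0,0,0]},
  {"gripper":3,"delta_pos":[0.07,0,0],"dr":[0,0,0]},
  {"gripper":3,"delta_pos":[0.07,0,0],"dr":[0,0,0]},
  {"gripper":3,"delta_pos":[0.07,0,0],"dr":[0,0,0]},
])

```text
t: 26.53
ee_pos: [565.7, 188.4, 191.2]
orientation: [1.392, 1.079, -1.394]
ft_force: [-0.6, 0.6, 0.4]
width: 10.0
```

Call:
apply_moves([
  {"gripper":3,"delta_pos":[0.07,0,-0.02],"dr":[0,0,0]},
  {"gripper":3,"delta_pos":[0.07,0,0],"dr":[0,0,0]},
  {"gripper":3,"delta_pos":[0.07,0,0],"dr":[0,0,0]},
  {"gripper":3,"delta_pos":[0.07,0,0],"dr":[0,0,0]},
  {"gripper":3,"delta_pos":[0.07,0,0],"dr":[0,0,0]},
])

```text
t: 26.95
ee_pos: [565.8, 188.7, 187.7]
orientation: [1.393, 1.079, -1.394]
ft_force: [-1.0, 0.3, 1.3]
width: 10.1
```

```bash
python3 -c "
from h import *
go(565.7,188,172,np.radians(-14.5)); print(ctrl.get_obs()['moment'])
g=grab('side','s9')
cv2.imwrite('pics/c9.png',cv2.resize(g['img'][150:210,250:310,::-1],(600,600),interpolation=cv2.INTER_CUBIC))
o=ctrl.get_obs()['ee_pos'];print((proj(g,[o-[0,0,16.8],o-[0,0,8],[565.7,188.4,156]])-[250,150])*10+5)"
```

```text
t 26.95 pos [565.8 188.7 187.7] F [-1.   0.3  1.3] w 10.1 q6 0.56
turn [0.0001 0.0004 0.0004] cm in current axes [1.573 0.009 0.068] after turn [1.573 0.009 0.068]
[0.0912868  0.13358772 0.01893438]
[[330.80390239 312.88409111]
 [330.66270897 284.0983812 ]
 [331.08839344 361.23927747]]
```

View pics/c9.png

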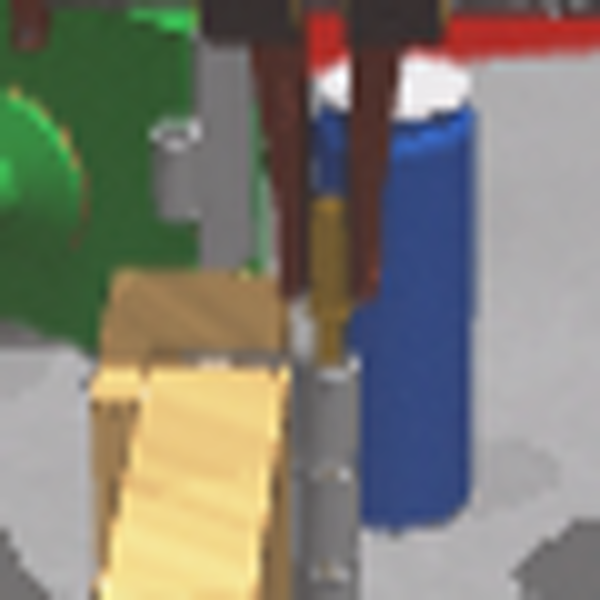

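Call:
apply_moves([
  {"gripper":3,"delta_pos":[0.07,0,0],"dr":[0,0,0]},
  {"gripper":3,"delta_pos":[0.07,0,0],"dr":[0,0,0]},
  {"gripper":3,"delta_pos":[0.07,0,0],"dr":[0,0,0]},
  {"gripper":3,"delta_pos":[0.07,0,0],"dr":[0,0,0]},
  {"gripper":3,"delta_pos":[0.07,0,0],"dr":[0,0,0]},
])

```text
t: 27.42
ee_pos: [565.8, 188.6, 184.2]
orientation: [1.393, 1.079, -1.394]
ft_force: [-0.7, 1.0, 2.4]
width: 10.1
```

Call:
apply_moves([
  {"gripper":3,"delta_pos":[0.07,0,0],"dr":[0,0,0]},
  {"gripper":3,"delta_pos":[0.07,0,0],"dr":[0,0,0]},
  {"gripper":3,"delta_pos":[0.07,0,0],"dr":[0,0,0]},
  {"gripper":3,"delta_pos":[0.07,0,0],"dr":[0,0,0]},
  {"gripper":3,"delta_pos":[0.07,0,0],"dr":[0,0,0]},
])

```text
t: 27.83
ee_pos: [565.8, 188.6, 180.7]
orientation: [1.393, 1.079, -1.394]
ft_force: [-1.0, 1.5, 3.1]
width: 10.2
```

Call:
apply_moves([
  {"gripper":3,"delta_pos":[0.07,0,0],"dr":[0,0,0]},
  {"gripper":3,"delta_pos":[0.07,0,0],"dr":[0,0,0]},
  {"gripper":3,"delta_pos":[0.07,0,0],"dr":[0,0,0]},
  {"gripper":3,"delta_pos":[0.07,0,0],"dr":[0,0,0]},
  {"gripper":3,"delta_pos":[0,0,0],"dr":[0,0,0]},
])

```text
t: 28.25
ee_pos: [565.6, 188.6, 177.7]
orientation: [1.392, 1.079, -1.394]
ft_force: [-1.1, 0.9, 1.2]
width: 9.8
```

Call:
apply_moves([
  {"gripper":3,"delta_pos":[0.06,0,0],"dr":[0,0,0]},
  {"gripper":3,"delta_pos":[0.06,0,0],"dr":[0,0,0]},
  {"gripper":3,"delta_pos":[0.06,0,0],"dr":[0,0,0]},
  {"gripper":3,"delta_pos":[0.06,0,0],"dr":[0,0,0]},
  {"gripper":3,"delta_pos":[0,0,0],"dr":[0,0,0]},
])

```text
t: 28.67
ee_pos: [565.7, 188.6, 175.4]
orientation: [1.392, 1.079, -1.394]
ft_force: [-0.6, 0.2, 1.0]
width: 9.9
```

Call:
apply_moves([
  {"gripper":3,"delta_pos":[0.05,0,0],"dr":[0,0,0]},
  {"gripper":3,"delta_pos":[0.05,0,0],"dr":[0,0,0]},
  {"gripper":3,"delta_pos":[0.05,0,0],"dr":[0,0,0]},
  {"gripper":3,"delta_pos":[0,0,0],"dr":[0,0,0]},
  {"gripper":3,"delta_pos":[0,0,0],"dr":[0,0,0]},
])

```text
t: 29.08
ee_pos: [565.7, 188.6, 173.9]
orientation: [1.392, 1.079, -1.394]
ft_force: [-1.0, 0.7, 1.0]
width: 9.9
```

Call:
apply_moves([
  {"gripper":3,"delta_pos":[0.05,0,0],"dr":[0,0,0]},
  {"gripper":3,"delta_pos":[0.05,0,0],"dr":[0,0,0]},
  {"gripper":3,"delta_pos":[0.05,0,0],"dr":[0,0,0]},
  {"gripper":3,"delta_pos":[0,0,0],"dr":[0,0,0]},
  {"gripper":3,"delta_pos":[0,0,0],"dr":[0,0,0]},
])

```text
t: 29.5
ee_pos: [565.8, 188.7, 172.8]
orientation: [1.393, 1.079, -1.393]
ft_force: [-2.3, 0.7, 4.7]
width: 10.1
```

Call:
apply_moves([
  {"gripper":3,"delta_pos":[0.05,0,0],"dr":[0,0,0]},
  {"gripper":3,"delta_pos":[0.05,0,0],"dr":[0,0,0]},
  {"gripper":3,"delta_pos":[0,0,0],"dr":[0,0,0]},
  {"gripper":3,"delta_pos":[0,0,0],"dr":[0,0,0]},
  {"gripper":3,"delta_pos":[0,0,0],"dr":[0,0,0]},
])

```text
t: 29.92
ee_pos: [565.9, 188.7, 172.6]
orientation: [1.393, 1.079, -1.393]
ft_force: [-3.8, -0.1, 11.6]
width: 10.0
```

Call:
apply_moves([
  {"gripper":3,"delta_pos":[0.04,0,0],"dr":[0,0,0]},
  {"gripper":3,"delta_pos":[0.04,0,0],"dr":[0,0,0]},
  {"gripper":3,"delta_pos":[0,0,0],"dr":[0,0,0]},
  {"gripper":3,"delta_pos":[0,0,0],"dr":[0,0,0]},
  {"gripper":3,"delta_pos":[0,0,0],"dr":[0,0,0]},
])

```text
t: 30.33
ee_pos: [566.0, 188.8, 172.5]
orientation: [1.393, 1.078, -1.393]
ft_force: [-5.8, 0.1, 16.7]
width: 10.3
```

```bash
python3 -c "
from h import *
go(565.7,188,172,np.radians(-14.5)); print(ctrl.get_obs()['moment'])
g=grab('side','s10')
cv2.imwrite('pics/c10.png',cv2.resize(g['img'][150:210,250:310,::-1],(600,600),interpolation=cv2.INTER_CUBIC))
o=ctrl.get_obs()['ee_pos'];print((proj(g,[o-[0,0,16.8],o-[0,0,8],[565.7,188.4,156]])-[250,150])*10+5)"
```

```text
t 30.33 pos [566.  188.8 172.5] F [-5.8  0.1 16.7] w 10.3 q6 0.56
turn [ 0.     -0.0001 -0.0004] cm in current axes [ 0.054 -0.009  0.083] after turn [ 0.054 -0.009  0.083]
[-0.09671947  1.10078757  0.05854981]
[[332.01627404 361.53830726]
 [331.88024576 333.10312801]
 [331.08839344 361.23927747]]
```

View pics/c10.png

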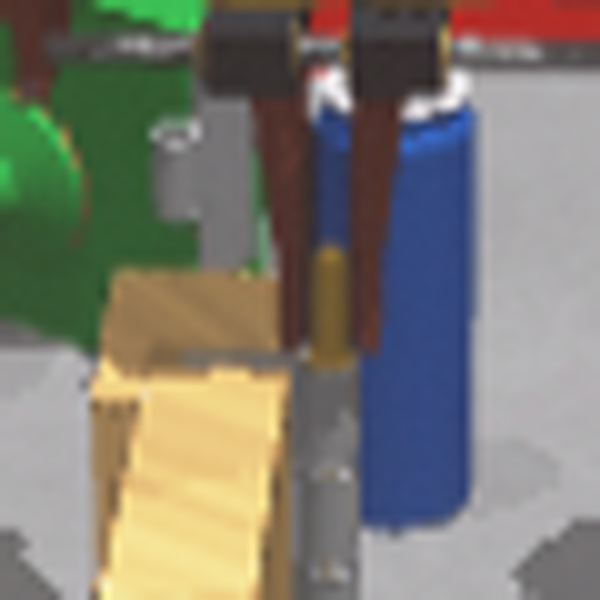

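Call:
apply_moves([
  {"gripper":3,"delta_pos":[-0.09,0,0],"dr":[0,0,0]},
  {"gripper":3,"delta_pos":[-0.09,0,0],"dr":[0,0,0]},
  {"gripper":14,"delta_pos":[0,0,0],"dr":[0,0,0]},
  {"gripper":20,"delta_pos":[0,0,0],"dr":[0,0,0]},
  {"gripper":28,"delta_pos":[0,0,0],"dr":[0,0,0]},
])

```text
t: 30.8
ee_pos: [565.7, 188.5, 172.1]
orientation: [1.392, 1.079, -1.394]
ft_force: [-0.6, 0.0, -1.0]
width: 20.7
```

Call:
apply_moves([
  {"gripper":35,"delta_pos":[0,0,0],"dr":[0,0,0]},
  {"gripper":40,"delta_pos":[-0.3,0,0],"dr":[0,0,0]},
  {"gripper":40,"delta_pos":[-1.5,0,0],"dr":[0,0,0]},
  {"gripper":40,"delta_pos":[-2.5,0,0],"dr":[0,0,0]},
  {"gripper":40,"delta_pos":[-3,0,0],"dr":[0,0,0]},
])

```text
t: 31.22
ee_pos: [564.7, 188.3, 244.7]
orientation: [1.39, 1.08, -1.397]
ft_force: [0.3, -0.0, -0.3]
width: 35.1
```

Call:
apply_moves([
  {"gripper":40,"delta_pos":[-1,0,3.5],"dr":[0,0,0]},
  {"gripper":40,"delta_pos":[-1,0,3.5],"dr":[0,0,0]},
  {"gripper":40,"delta_pos":[-1,0,3.5],"dr":[0,0,0]},
  {"gripper":40,"delta_pos":[0,0,3.5],"dr":[0,0,0]},
  {"gripper":40,"delta_pos":[0,0,3.5],"dr":[0,0,0]},
])

```text
t: 31.63
ee_pos: [521.8, 17.9, 276.6]
orientation: [1.393, 1.078, -1.392]
ft_force: [0.9, -0.8, 0.3]
width: 34.9
```

Call:
apply_moves([
  {"gripper":40,"delta_pos":[0,0,3.5],"dr":[0,0,0]},
  {"gripper":40,"delta_pos":[0,0,3.5],"dr":[0,0,0]},
  {"gripper":40,"delta_pos":[0,0,3.5],"dr":[0,0,0]},
  {"gripper":40,"delta_pos":[0,0,3.5],"dr":[0,0,0]},
  {"gripper":40,"delta_pos":[0,0,3.5],"dr":[0,0,0]},
])

```text
t: 32.05
ee_pos: [477.6, -151.8, 276.0]
orientation: [1.393, 1.078, -1.393]
ft_force: [1.1, -0.0, 0.5]
width: 35.1
```

```bash
python3 -c "
from h import *
go(565.7,188,172,np.radians(-14.5))
d=grab('top','t11');g=grab('side','s11')
cv2.imwrite('pics/c11.png',np.hstack([cv2.resize(d['img'][170:245,220:320,::-1],(400,300),interpolation=cv2.INTER_CUBIC),cv2.resize(g['img'][165:255,235:355,::-1],(400,300),interpolation=cv2.INTER_CUBIC)]))
R=cv2.Rodrigues(d['rvec'])[0]
v,u=np.mgrid[180:262,225:330]
P=np.array([world(d,a,b) for a,b in zip(u.ravel(),v.ravel())])
h=P[(P[:,2]>148)&(P[:,2]<162)]
s=h[(h[:,1]<h[:,1].max())]; a=np.radians(-14.47); q=(s[:,:2]-[513.8,108.3])@np.array([[np.cos(a),-np.sin(a)],[np.sin(a),np.cos(a)]])
m=(abs(q[:,0])<26)&(q[:,1]<55); x=cv2.minAreaRect(q[m].astype(np.float32)); print(x, q[m][:,1].min(), s[:,2][m].mean())
t=P[(np.hypot(P[:,0]-565.7,P[:,1]-188.4)<14)&(P[:,2]>160)]; print('finial',len(t),t[:,2].max() if len(t) else None, 'want 191')"
```

```text
t 32.05 pos [ 477.6 -151.8  276. ] F [ 1.1 -0.   0.5] w 35.1 q6 -0.08
turn [ 0.0002  0.0006 -0.0002] cm in current axes [ 1.0381e+01  3.0000e-02 -3.5106e+01] after turn [ 1.0403e+01  2.5000e-02 -3.5100e+01]
((-0.21251487731933594, 5.759544372558594), (40.547264099121094, 98.1943588256836), 0.43846091628074646) -43.39275613884112 155.61682832130404
finial 31 192.64465411330252 want 191
```

```bash
python3 -c "
from h import *
print(ctrl.get_obs()['t'],ctrl.close_job())"
```

```text
the job is handed in; nothing more can be done
32.15 None
```

The door is hung and pinned, and I handed the job in at about 32 s of the 72 s limit; it reported no verdict.

**What I did:** I gripped the wooden door near its top and closed it onto the stop. I slid it along +y until the leaf stopped hard, at about 17 N of wrist force including roughly 8 N of drag. I then took the brass pin from the tool block and lowered it by feel through all three knuckles to a hard stop. The final press was about 17 N. I opened the gripper and moved the arm well clear.

**Last checks:**
- **Door:** measured from depth at x ≈ -0.2 mm, y ≈ 21.6 mm and about 0.4° of turn in the stand frame, all inside the limits.
- **Pin:** the stop came within about 0.3 mm of the height expected for a flush collar. The side picture, taken before I opened the gripper, showed the collar on the rim.

**What disagreed or could not be checked:**
- **Finial height:** the depth reading gave 192.6 mm at its highest point, against 191 nominal. I took that as camera error.
- **Bush force:** I felt only about 1 to 3 N through the friction bush, less than the stated 3 to 8 N.
- **Last view:** I had used all 12 pictures, so the final check after letting go was by numbers only.

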